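# Lock off the studio compressor and check its dipstick

### The job

Push the red key into the slot of the yellow switch box and turn it clockwise to its stop, so the compressor is locked off; leave the key in there. Then take the dipstick by its orange handle from the wooden cradle, slide it into the compressor's yellow tube until the red collar stops on the tube's mouth, draw it right out again, and finish still holding it in the gripper, still and level, with its marked face up, clear of the tube and of everything else and at least 15 cm above the bench. Leave the bottle, the jar and the canvas where they are.

Things in the scene. Friction and masses are not known exactly. Their poses are not given: they have to be found in the camera images.
- key_grip (a point): Centre of the key's red plastic grip, a flat block 36 (its x) x 12 (its y) x 44 (z) mm; pinch it across the 12 mm. Its brass shank, 20 (x) x 6 (y) mm and 22 mm long, points down from the grip's underside, so the shank's end lies 44 mm below this point. About 40 g. Starts upright in the slot of its stand; fits either way round (half turn about z).
- key_tip (a point): Centre of the lower end of the key's shank; axes as key_grip.
- switch_slot (a point): Centre of the slot's mouth, on the flat top of the round steel and brass lock cylinder (60 mm across, top 73 mm above the bench). The slot is 23 mm long along its x, 9 mm wide along its y, 25 mm deep. z is up; the axes turn with the cylinder. The underside of the key's grip stops on the cylinder's top when the key is fully in.
- switch (a joint): Angle of the lock cylinder about the vertical, rad: starts between 0 and 0.12, grows when turned clockwise seen from above, and has a hard stop at 1.1 (locked off). Stiff (0.05 N m), stays where it is left. The key has some 0.15 rad of play in the slot either way, so it must be turned further than the cylinder.
- guide_tube: Yellow dipstick tube fixed to the compressor. Origin at the centre of its mouth; z points out of the tube along its axis, 35 degrees above level. Bore 14 mm across, flaring to about 25 mm at the mouth over the last 16 mm; outside 33 mm at the mouth; 106 mm deep.
- gauge_grip (a point): Centre of the hold on the dipstick's orange handle; x points along the dipstick to its tip, z to its marked (white, ruled) face. Handle 80 mm long (46 mm behind to 34 mm ahead of this point), 16 mm wide (y), 18 mm high (z). The collar's front face lies 60 mm ahead of this point, the tip 160 mm ahead. About 100 g, balanced near the collar. Starts level, marked face up, axis 60 mm above the bench.
- gauge_collar (a point): Centre of the front face of the red collar (28 mm across, 6 mm thick) that stops on the tube's mouth; axes as gauge_grip.
- gauge_tip (a point): Tip of the steel shaft, 8 mm across, 100 mm ahead of the collar's front face; axes as gauge_grip.
- key_stand: Dark wooden stand, fixed, 60 x 50 mm, 35 mm high, in whose top slot the key stands; origin at the centre of its underside.
- switch_box: Yellow switch box, fixed, 100 x 100 x 45 mm, with the lock cylinder in the middle of its top; origin at the centre of its underside.
- compressor: Compressor of grey, green and aluminium, fixed, about 250 (x) x 170 (y) x 197 mm high; the tube comes out of its -y side and all of the machine lies behind the plane of the tube's mouth. Origin at the centre of its underside.
- cradle: Fixed wooden cradle, carrying the dipstick under its shaft (60 mm ahead of the collar) and under the last 10 mm of its handle in open-topped notches: lift it straight up. Origin on the bench below the collar's front face, x towards the tip.
- bottle: Amber bottle, 60 mm across, 150 mm high, bystander; origin at the centre of its underside.
- jar: Jar with blue lid, 66 mm across, 80 mm high, bystander; origin at the centre of its underside.
- canvas: Small blue canvas lying flat, 120 x 160 x 30 mm, bystander; origin at the centre of its underside.
Not all that is in view belongs to the job. Several things have the shape of the switch_box; the one meant has the colours described above.

How it is judged:
On the way, in this order (a step that is already met when the one before it is completed fails the run):
1. the key is in the slot of the lock cylinder (z of key_tip in the frame of switch_slot below -0.015 m and horizontal distance between key_tip and switch_slot below 0.006 m), for 0.2 s.
2. the key is turned clockwise to the stop (all of step 1 and value of joint switch above 0.98 rad), for 0.2 s.
3. the dipstick is in the tube with its collar stopped on the mouth (z of gauge_collar in the frame of guide_tube below 0.004 m and distance between gauge_collar and guide_tube below 0.009 m and z of gauge_tip in the frame of guide_tube below -0.09 m and angle between the x axis of gauge_collar and the z axis of guide_tube, either way round below 0.12 rad), for 0.2 s.
At the end, for the whole second after the job is handed in: Key at least 15 mm in the cylinder, cylinder over 0.98 rad; dipstick in the fingers, touching nothing else, at rest, level within 8 deg, marked face up within 17 deg, over 0.15 m above the bench, tip over 40 mm from the tube's mouth; bystanders within 30 mm of their start (all of step 2 and contact force between gauge and the fingers above 0.5 N and angle between gauge_tip's own x axis and vertical between 1.43 and 1.71 rad and angle between gauge_tip's own z axis and vertical below 0.3 rad and height (world z) of each of gauge_tip, gauge_grip above 0.15 m and distance between gauge_tip and guide_tube above 0.04 m and linear speed of gauge below 0.03 m/s and angular speed of gauge below 0.15 rad/s and contact force between gauge and compressor below 0.1 N and contact force between gauge and switch_box below 0.1 N and contact force between gauge and cradle below 0.1 N and contact force between gauge and key_stand below 0.1 N and contact force between gauge and bottle below 0.1 N and contact force between gauge and jar below 0.1 N and contact force between gauge and canvas below 0.1 N and distance of each of bottle, jar, canvas from where it was at the start of the episode below 0.03 m); the arm keeps its last pose, push and grip.
It fails at once if a bystander is moved or tipped (distance of any of bottle, jar, canvas from where it was at the start of the episode above 0.03 m or angle between any of bottle, jar, canvas's own z axis and vertical above 0.5 rad).
It fails at once if the dipstick is put into the tube before the compressor is locked off (value of joint switch below 0.9 rad and z of gauge_tip in the frame of guide_tube below -0.02 m and distance between gauge_tip and guide_tube below 0.05 m).
It also fails if it takes over 70 s, if anything falls off the work surface, if the arm or the gripper's body presses on something with over 40 N, if the wrist force passes 120 N, or if a joint passes its speed limit or range.

### The arm

A 6-joint arm with a two-finger parallel gripper is mounted at the origin on the work surface. World frame = base frame: x ahead of the robot, y to its left, z up, the work surface at z = 0. Lengths are in m, angles in rad, forces in N, time in s.
With the tool pointing down it reaches from about 0.35 to 0.775 m from the base axis. Payload 5.5 kg.
Tool frame: the origin (TCP) lies at the very end of the fingers, on their centre line; the grasp point (between the pads) lies 19 mm behind it; z points along the fingers, y is the direction in which the jaws open and shut (so a half turn about z gives the same grasp; the last joint's range is limited). The gripper opens to 85 mm and grips with 20 to 120 N. Pads are 22 mm wide; open, the fingers measure 114 mm over their backs; the gripper's body (76 mm by 85 mm) begins 54 mm behind the grasp point. The pads swing forward as they close: fully open they stand 13 mm farther back than shut.
Start: joints at [-1.478, 0.313, 0.046, 1.304, 0, 1.431], TCP at [0.133, -0.56, 0.231] pointing down, gripper open.
Joint ranges: [-2.76, 2.76], [-0.86, 1.69], [-1.03, 1.26], [-2.2, 2.34], [-1.47, 1.5], [-3.14, 3.14]. Speed limits (rad/s): [2.57, 2.57, 3.14, 3.14, 3.14, 3.14].

### API

Orientations are given as a unit quaternion [w, x, y, z].
In Python, from workcell import get_state, vision, workorder, silhouettes, tip_of gives the robot as it stands.
- The arm moves only by the shell command python3 -m inch 'ROWS' [FORCE]. ROWS is JSON, a list of rows, each a list of 7 numbers: the shift along the tool's x, y, z in cm, then the turn, a rotation vector about the tool's x, y, z in degrees, then the finger opening in cm, from 0 to 8.54. In form: [[dx, dy, dz, rx, ry, rz, hand], ...]. A call has 1 to 5 rows; each row shifts and turns the commanded pose from where the row before left it, along the tool's axes as they then stand; what a row does not reach is not made up. A row lasts 1/10 s, in which the tool goes at most 50 mm and 8.59 degrees, less where a joint would pass 70% of its speed; a pose out of reach is approached as far as the arm can. A call with a gripper value outside its range is refused whole. The fingers move at their own pace and stop on an object; FORCE is the grip in N (left out, the last holds). Time passes only in rows, so rows that do not move let the fingers close. It gives the time, the measured TCP pose, the force and the opening at its end, in the units of the state.
- get_state(): the state, without advancing time (a new reading comes with each control period).
- vision.read_camera(name): name is "scene" or "top" or "wrist"; returns a dict with "pixels" (384x512x3 uint8, red, green, blue), "depth" (384x512 float32, m along the optical axis (not along the pixel's ray), 0 where there is no reading), "mtx" (3x3 intrinsics, pixels), "k1" (the pictures are not rectified: a ray, as slopes to the right and down, at radius r is drawn at 1 + k1 r^2 times it, then the intrinsics apply), "T" (4x4, takes a point from camera to world coordinates); the wrist camera has in their place "tool_from_camera" (4x4, takes a point from camera to tool coordinates, whose origin is the TCP and whose axes are the flange's). Camera axes: x right, y up, looking along -z (the intrinsics and any distortion apply to the point x, -y, -z); pixel columns grow to the right and rows downward; lengths in m; the calibration is good to about 2 mm. A picture is of the moment at which its call begins: read the wrist's pose just before it.
- workorder.hand_in(): hands the job in, once; it reports no verdict.
Trained networks look in a picture, given as the dict that the camera call returned (one of the last four; its "shot" number tells which), for a name from the list of things; names that differ only in an ending like _2 or _b are one class to them, and where a whole thing is asked for, a point or a joint stands for the part that bears it (a point fixed in the world has none). Each returns a list of dicts, best first, with "confidence" (0 to 1); they miss things now and then, are a little off and sometimes report something else, mostly with a low value. They report only what shows in the picture. A call takes as long as a camera call. They do not tell look-alikes from the thing itself.
- silhouettes(picture, label): "mask" (384x512 bool, what is visible of it) and "location" ([column, row] in pixels, amid what is visible of it).
- tip_of(picture, label): "location" ([column, row] in pixels: a listed point, or the origin of a listed thing).
The state is a dict: "clock": time; "joint_pos": joint angles; "qvel": joint speeds; "tau": joint torques, N m; "tcp_pos": TCP position; "orientation": TCP orientation; "wrist_force": force on the tool from outside, world axes, zero at the start; "ft_torque": the same for the moment, N m; "finger_gap": finger opening in m.
Only numpy, scipy, OpenCV 4.12 (cv2) and the standard library are available. Lean on these libraries where they do the work, as an engineer would, in place of code of your own. Each camera call takes 0.05 s, during which the arm holds its last target.

## Working session

There is one attempt and no reset: what is moved stays moved. The work goes in short steps, Python scripts to look and compute and a shell command to move; the robot and the scene stay as the last step left them, time stands still between calls to the robot, and variables do not carry over. Pictures are saved under pics/ and viewed, and the job is handed in when it is done.

```bash
mkdir -p pics; ls; cat > h.py <<'E'
import numpy as np, cv2
from scipy.spatial.transform import Rotation as R
from workcell import get_state, vision, workorder, silhouettes, tip_of
def rot(q): return R.from_quat([q[1],q[2],q[3],q[0]])
def toolT(s=None):
    s=s or get_state(); T=np.eye(4); T[:3,:3]=rot(s['orientation']).as_matrix(); T[:3,3]=s['tcp_pos']; return T
def shot(name):
    s=get_state(); p=vision.read_camera(name)
    p['W']=p['T'] if 'T' in p else toolT(s)@p['tool_from_camera']
    p['W']=np.array(p['W']); return p
def save(p,fn,scale=1): cv2.imwrite('pics/'+fn,cv2.resize(p['pixels'][:,:,::-1],None,fx=scale,fy=scale,interpolation=cv2.INTER_CUBIC))
def rays(p,uv):
    uv=np.asarray(uv,float).reshape(-1,1,2); K=np.array(p['mtx'],float)
    d=np.array([p['k1'],0,0,0,0],float)
    n=cv2.undistortPoints(uv,K,d,None,None,None).reshape(-1,2) if False else cv2.undistortPointsIter(uv,K,d,None,None,(3,50,1e-10)).reshape(-1,2)
    return np.c_[n[:,0],-n[:,1],-np.ones(len(n))]
def at_depth(p,uv,z):
    r=rays(p,uv)*np.asarray(z).reshape(-1,1); return r@p['W'][:3,:3].T+p['W'][:3,3]
def at_height(p,uv,h):
    d=rays(p,uv)@p['W'][:3,:3].T; o=p['W'][:3,3]; return o+d*((h-o[2])/d[:,2])[:,None]
def cloud(p,mask=None):
    m=(p['depth']>0) if mask is None else (mask&(p['depth']>0))
    v,u=np.nonzero(m); return at_depth(p,np.c_[u,v],p['depth'][v,u]), np.c_[u,v]
def project(p,X):
    W=np.linalg.inv(p['W']); c=np.atleast_2d(X)@W[:3,:3].T+W[:3,3]
    n=np.c_[c[:,0],-c[:,1]]/(-c[:,2:]); r2=(n**2).sum(1,keepdims=True); n=n*(1+p['k1']*r2)
    K=np.array(p['mtx']); return n*[K[0,0],K[1,1]]+[K[0,2],K[1,2]]
E
cat > a.py <<'E'
from h import *
s=get_state(); print(s)
for n in ('scene','top','wrist'):
    p=shot(n); save(p,n+'0.png',1.5); print(n,p['k1'],np.round(p['W'],3).tolist(),np.array(p['mtx'])[0])
    for l in 'key_grip key_tip switch_slot guide_tube gauge_grip gauge_collar gauge_tip key_stand switch_box compressor cradle bottle jar canvas'.split():
        print(l,[(np.round(d['location']).tolist(),round(d['confidence'],2)) for d in tip_of(p,l)][:4])
E
python3 a.py
```

```text
pics
{'clock': 0.0, 'joint_pos': array([-1.47759247e+00,  3.14023664e-01,  4.49788223e-02,  1.30356471e+00,
        7.22964398e-06,  1.43121706e+00]), 'qvel': array([-0.00173089, -0.0002632 ,  0.00068747,  0.00140908,  0.00102643,
       -0.00218113]), 'tau': array([ 6.06305348e-04, -4.80626249e+01,  2.98534942e+01,  1.94991357e-02,
       -2.04805910e-04,  6.90785669e-06]), 'tcp_pos': array([ 0.13260252, -0.55899198,  0.23039555]), 'orientation': array([-9.06284822e-04,  9.93233737e-01,  1.16128899e-01,  2.46342247e-05]), 'wrist_force': array([-0.31100894,  0.42341061, -0.31354106]), 'ft_torque': array([-0.00263411,  0.05917953, -0.0001215 ]), 'finger_gap': 0.08557766630588386}
scene -0.01895917925502865 [[0.884, -0.321, 0.341, 0.899], [0.468, 0.601, -0.648, -0.78], [0.003, 0.732, 0.681, 0.846], [0.0, 0.0, 0.0, 1.0]] [383.02712749   0.         251.865367  ]
key_grip [([203.0, 219.0], 0.67)]
key_tip [([205.0, 231.0], 0.69)]
switch_slot [([248.0, 180.0], 0.88), ([163.0, 193.0], 0.7), ([222.0, 142.0], 0.49)]
guide_tube [([265.0, 250.0], 0.69), ([267.0, 143.0], 0.49)]
gauge_grip [([257.
[... 851 characters left out ...]
, 0.55)]
gauge_tip [([267.0, 166.0], 0.5), ([300.0, 167.0], 0.28)]
key_stand [([304.0, 224.0], 0.85)]
switch_box [([207.0, 265.0], 0.93), ([244.0, 213.0], 0.92), ([307.0, 278.0], 0.61)]
compressor [([147.0, 196.0], 0.59)]
cradle [([302.0, 169.0], 0.7)]
bottle [([217.0, 133.0], 0.65)]
jar [([287.0, 125.0], 0.88)]
canvas [([373.0, 188.0], 0.72)]
wrist -0.008983873358047205 [[0.232, 0.921, 0.312, 0.214], [-0.973, 0.22, 0.074, -0.539], [0.0, -0.321, 0.947, 0.374], [0.0, 0.0, 0.0, 1.0]] [272.36294097   0.         257.65598557]
key_grip []
key_tip []
switch_slot []
guide_tube []
gauge_grip []
gauge_collar []
gauge_tip []
key_stand []
switch_box []
compressor []
cradle []
bottle []
jar []
canvas []
```

View pics/scene0.png

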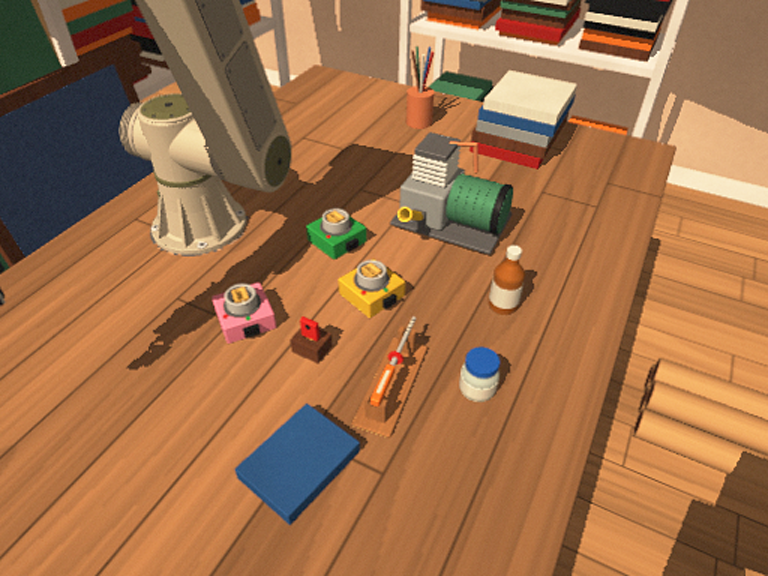

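View pics/top0.png

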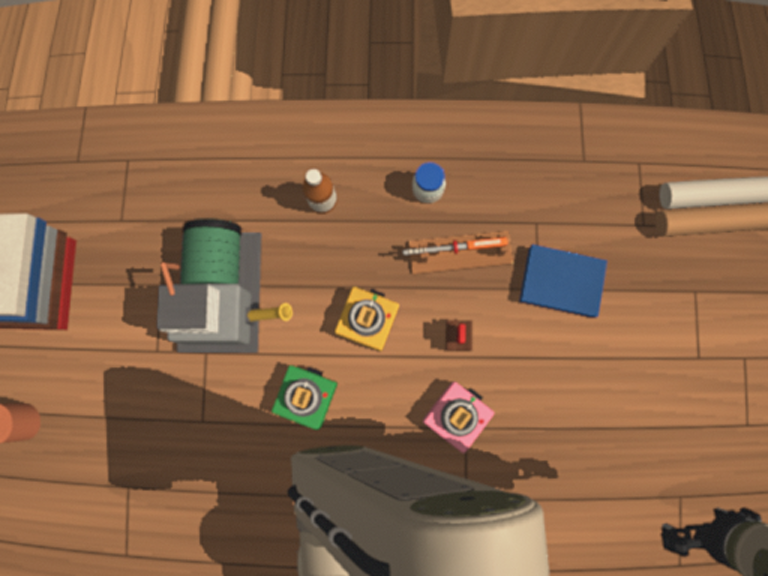

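Three boxes share the switch box's shape. In the top view they are yellow (244,212), green (201,266) and pink (307,280); in the scene view they are yellow (248,180), green (222,142) and pink (163,193). Only the yellow one fits the description. The key stand is at top (304,222), the dipstick runs from (267,166) to (323,159), and the tube mouth is at (190,206).

```bash
cat > b.py <<'E'
from h import *
p=shot('top'); q=shot('scene')
c=p['pixels'][140:300,170:350,::-1]; cv2.imwrite('pics/crop1.png',cv2.resize(c,None,fx=4,fy=4,interpolation=cv2.INTER_CUBIC))
print('slot top',at_height(p,[[244,212]],.073),'scene',at_height(q,[[248,180]],.073))
print('keygrip',at_height(p,[[306,221]],.079),at_height(q,[[203,219]],.06))
for n,pp in (('top',p),('scene',q)):
  for l in 'key_grip switch_box key_stand gauge_grip compressor bottle jar canvas'.split():
    for d in silhouettes(pp,l)[:3]:
        X,_=cloud(pp,d['mask']); print(n,l,round(d['confidence'],2),d['location'],np.round(np.median(X,0),3),'min',np.round(np.percentile(X,2,axis=0),3),'max',np.round(np.percentile(X,98,axis=0),3))
print('tube',at_depth(p,[[190,206]],p['depth'][206,190]))
print('collar',at_height(p,[[301,164]],.06),at_height(q,[[263,235]],.06),'tip',at_height(p,[[267,166]],.06),at_height(q,[[275,211]],.06),'grip',at_height(p,[[323,159]],.06))
E
python3 b.py
```

```text
slot top [[ 0.47927719 -0.01986598  0.073     ]] scene [[ 0.48736394 -0.02268775  0.073     ]]
keygrip [[ 0.45506877 -0.19729897  0.079     ]] [[ 0.4473256  -0.21070434  0.06      ]]
top switch_box 0.87 [241.5, 211.6] [ 0.481 -0.02   0.045] min [ 0.43  -0.07   0.027] max [0.536 0.037 0.074]
top switch_box 0.83 [205.5, 262.8] [0.331 0.097 0.045] min [0.274 0.049 0.03 ] max [0.383 0.148 0.074]
top switch_box 0.61 [307.9, 275.4] [ 0.296 -0.199  0.045] min [ 0.239 -0.257  0.016] max [ 0.351 -0.144  0.074]
top key_stand 0.84 [304.4, 224.5] [ 0.451 -0.198  0.034] min [ 0.423 -0.226 -0.002] max [ 0.484 -0.175  0.079]
top gauge_grip 0.54 [316.6, 161.4] [ 0.628 -0.241  0.067] min [ 0.612 -0.288  0.058] max [ 0.641 -0.102  0.074]
top compressor 0.7 [140.5, 196.6] [0.513 0.259 0.118] min [0.418 0.156 0.018] max [0.654 0.342 0.199]
top compressor 0.7 [306.0, 221.3] [ 0.452 -0.2    0.078] min [ 0.437 -0.206  0.052] max [ 0.467 -0.197  0.082]
top jar 0.74 [374.8, 187.8] [ 0.565 -0.414  0.029] min [ 0.505 -0.498  0.006] max [ 0.63  -0.336  0.034]
top jar 0.66 [242.3, 211.5] [ 0.482 -0.02   0.045] m
[... 1350 characters left out ...]
6 0.15 ]
scene bottle 0.56 [198.8, 311.3] [ 0.575 -0.43   0.03 ] min [ 0.507 -0.503  0.01 ] max [ 0.634 -0.347  0.033]
scene jar 0.63 [319.7, 250.9] [ 0.769 -0.162  0.06 ] min [ 0.738 -0.176  0.007] max [ 0.796 -0.119  0.082]
scene jar 0.29 [257.9, 251.4] [ 0.63  -0.23   0.066] min [ 0.598 -0.296  0.008] max [ 0.643 -0.114  0.072]
scene canvas 0.97 [199.0, 308.8] [ 0.574 -0.429  0.03 ] min [ 0.505 -0.503  0.004] max [ 0.634 -0.343  0.033]
tube [[0.49107403 0.13235965 0.09962176]]
collar [[ 0.62604258 -0.18523859  0.06      ]] [[ 0.61943257 -0.18387683  0.06      ]] tip [[ 0.61875715 -0.08451125  0.06      ]] [[ 0.60992443 -0.08950625  0.06      ]] grip [[ 0.6422161  -0.25086613  0.06      ]]
```

View pics/crop1.png

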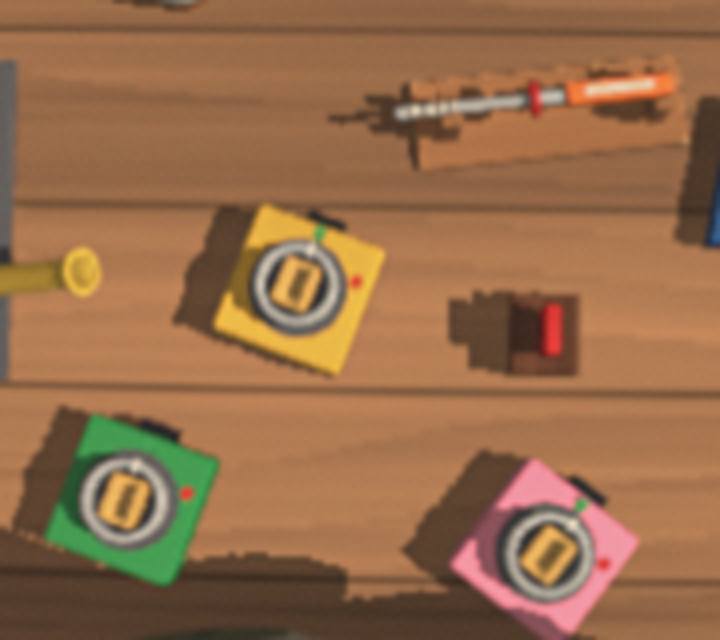

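The crop confirms yellow: it is the only yellow box with a grey and brass cylinder. I'll move above the key next.

```bash
cat >> h.py <<'E'
def plan(pos,Rt=None,T=None):
    "print shift in current tool axes (cm), then rotvec deg (tool axes)"
    T=toolT() if T is None else T
    d=T[:3,:3].T@(np.asarray(pos)-T[:3,3])*100
    r=np.zeros(3) if Rt is None else np.degrees(R.from_matrix(T[:3,:3].T@Rt).as_rotvec())
    print('shift cm',np.round(d,2),'rot deg',np.round(r,2)); return d,r
def down(yaw):  # tool z down, tool x at yaw
    c,s=np.cos(yaw),np.sin(yaw); return np.array([[c,s,0],[s,-c,0],[0,0,-1.]])
E
python3 -c "
from h import *
plan([.45,-.2,.22],down(0))"
```

```text
shift cm [ 39.17 -27.66   1.13] rot deg [ 0.   -0.   13.34]
```

```bash
python3 -m inch '[[3.9,-2.75,0.1,0,0,0,8.5],[3.9,-2.75,0.1,0,0,0,8.5],[3.9,-2.75,0.1,0,0,0,8.5],[3.9,-2.75,0.1,0,0,0,8.5],[3.9,-2.75,0.1,0,0,0,8.5]]' 30
python3 -m inch '[[3.9,-2.75,0.1,0,0,0,8.5],[3.9,-2.75,0.1,0,0,0,8.5],[3.9,-2.75,0.1,0,0,0,8.5],[3.9,-2.75,0.1,0,0,0,8.5],[3.9,-2.75,0.1,0,0,6.3,8.5]]'
python3 -m inch '[[0,0,0,0,0,7,8.5],[0,0,0,0,0,0,8.5],[0,0,0,0,0,0,8.5]]'
cat > c.py <<'E'
from h import *
import sys
p=shot('wrist'); save(p,sys.argv[1]+'.png',1.5); print(get_state()['tcp_pos'],get_state()['joint_pos'],get_state()['clock'])
for l in sys.argv[2:]:
    print(l,[(np.round(d['location'],1).tolist(),round(d['confidence'],2)) for d in tip_of(p,l)][:4])
np.save('w.npy',p,allow_pickle=True)
E
python3 c.py w1 key_grip key_tip key_stand switch_slot switch_box
```

```text
clock: 3.65
tcp_pos: [0.2916, -0.3793, 0.2264]
orientation: [0.0, 0.993, 0.116, 0.0]
wrist_force: [0.2, -0.7, -0.5]
finger_gap: 0.0849
clock: 4.15
tcp_pos: [0.4498, -0.2004, 0.2216]
orientation: [0.0, 0.998, 0.06, 0.0]
wrist_force: [0.6, -0.4, 0.9]
finger_gap: 0.0848
clock: 4.45
tcp_pos: [0.4485, -0.2021, 0.2213]
orientation: [0.0, 1.0, 0.002, -0.0]
wrist_force: [0.3, -0.4, -0.0]
finger_gap: 0.0853
[ 0.44833095 -0.20250181  0.22132323] [-5.87446748e-01  1.56108708e-01 -1.81978395e-01  1.23263648e+00
 -2.40614499e-04  2.55205338e+00] 4.5
key_grip [([259.5, 176.9], 0.59)]
key_tip [([246.6, 22.6], 0.19)]
key_stand [([255.9, 164.9], 0.7)]
switch_slot [([255.7, 301.2], 0.91), ([13.1, 277.4], 0.77), ([85.5, 152.4], 0.75)]
switch_box [([53.8, 248.4], 0.91), ([124.3, 142.5], 0.88), ([255.4, 265.8], 0.67)]
```

View pics/w1.png

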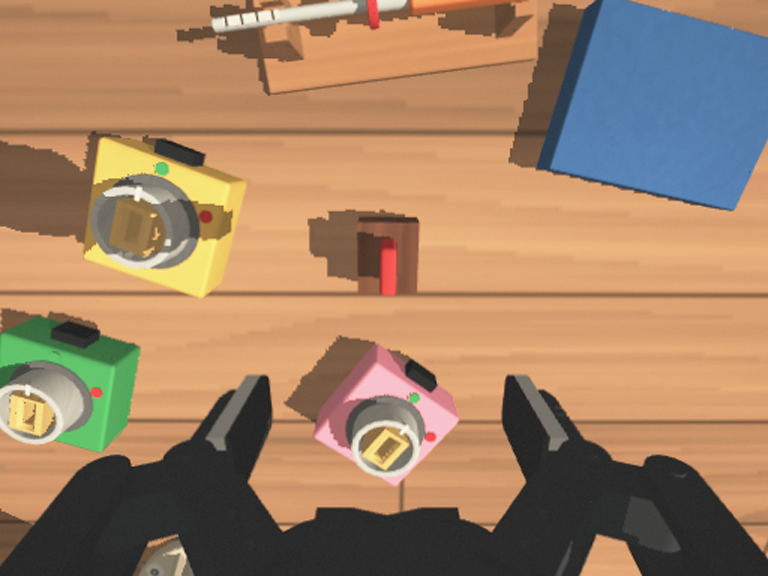

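Wrist view (1.5x): the red key stands at (388,267), the pink box is below it at (385,425), and the yellow box is at (160,215). J6 would leave its range during the clockwise turn, so I'll use the half-turn grasp. First I'll measure the key and slot here.

```bash
cat > d.py <<'E'
from h import *
p=np.load('w.npy',allow_pickle=True).item()
c=p['pixels'][80:210,40:180,::-1]; cv2.imwrite('pics/crop2.png',cv2.resize(c,None,fx=5,fy=5,interpolation=cv2.INTER_CUBIC))
X,uv=cloud(p)
col=p['pixels'][uv[:,1],uv[:,0]].astype(int)
m=(col[:,0]>150)&(col[:,1]<90)&(col[:,2]<90)&(X[:,2]>.06)&(np.hypot(X[:,0]-.45,X[:,1]+.2)<.05)
K=X[m]; print('key n',m.sum(),K.min(0),K.max(0))
t=K[K[:,2]>.076]; print('top',len(t),np.round(t.mean(0),4),t.min(0),t.max(0),cv2.minAreaRect((t[:,:2]*1000).astype(np.float32)))
m=(X[:,2]>.02)&(np.hypot(X[:,0]-.48,X[:,1]+.02)<.09); B=X[m]
top=B[(abs(B[:,2]-.045)<.003)]; r=cv2.minAreaRect((top[:,:2]*1000).astype(np.float32)); print('box top rect',r)
cy=B[(B[:,2]>.071)]; print('cyl',np.round(cy.mean(0),4),cv2.minEnclosingCircle((cy[:,:2]*1000).astype(np.float32)))
ctr=np.array(cv2.minEnclosingCircle((cy[:,:2]*1000).astype(np.float32))[0])/1000
s=X[(np.hypot(X[:,0]-ctr[0],X[:,1]-ctr[1])<.02)&(X[:,2]<.069)]; print('slot',len(s),s.mean(0) if len(s) else 0)
if len(s): print(cv2.minAreaRect((s[:,:2]*1000).astype(np.float32)))
E
python3 d.py
```

```text
key n 227 [ 0.43629467 -0.20688872  0.06157112] [ 0.4705038  -0.19691368  0.08081862]
top 215 [ 0.4545 -0.2005  0.079 ] [ 0.43629467 -0.20688872  0.07656667] [ 0.46989514 -0.19691368  0.08081862] ((453.0950012207031, -201.8468780517578), (33.61460494995117, 9.958759307861328), 0.23945218324661255)
box top rect ((483.4236755371094, -18.17510223388672), (99.75394439697266, 99.77176666259766), 69.7215347290039)
cyl [ 0.4842 -0.0184  0.073 ] ((483.919921875, -18.151411056518555), 30.925434112548828)
slot 413 [ 0.48280695 -0.02175974  0.06102856]
((484.0924377441406, -19.535226821899414), (25.853919982910156, 32.08073043823242), 69.0325698852539)
```

```bash
ls pics
```

```text
crop1.png
crop2.png
scene0.png
top0.png
w1.png
wrist0.png
```

View pics/crop2.png

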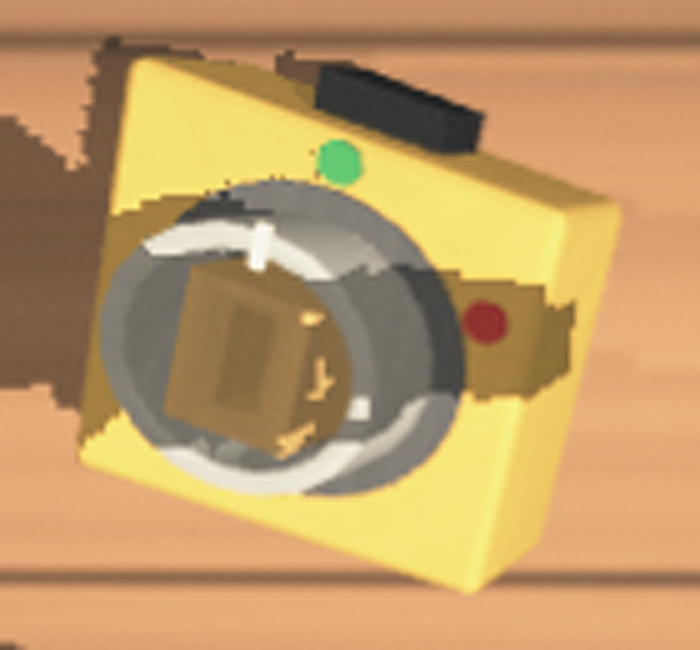

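```bash
for i in 1 2 3 4; do :; done
python3 -m inch '[[0,0,0,0,0,-8.58,8.5],[0,0,0,0,0,-8.58,8.5],[0,0,0,0,0,-8.58,8.5],[0,0,0,0,0,-8.58,8.5],[0,0,0,0,0,-8.58,8.5]]' | head -3
python3 -m inch '[[0,0,0,0,0,-8.58,8.5],[0,0,0,0,0,-8.58,8.5],[0,0,0,0,0,-8.58,8.5],[0,0,0,0,0,-8.58,8.5],[0,0,0,0,0,-8.58,8.5]]' | head -3
python3 -m inch '[[0,0,0,0,0,-8.58,8.5],[0,0,0,0,0,-8.58,8.5],[0,0,0,0,0,-8.58,8.5],[0,0,0,0,0,-8.58,8.5],[0,0,0,0,0,-8.58,8.5]]' | head -3
python3 -m inch '[[0,0,0,0,0,-8.58,8.5],[0,0,0,0,0,-8.58,8.5],[0,0,0,0,0,-8.58,8.5],[0,0,0,0,0,-8.58,8.5],[0,0,0,0,0,-8.5,8.5]]' | head -3
python3 -m inch '[[0,0,0,0,0,-8.2,8.5],[0,0,0,0,0,0,8.5]]'
python3 c.py w2 key_grip switch_slot
sed -i 's/crop2/crop3/' d.py; python3 d.py; python3 -c "
from h import *
plan([.4535,-.2015,.12],down(np.pi))"
```

```text
clock: 5.25
tcp_pos: [0.4484, -0.2025, 0.2213]
orientation: [0.0, 0.93, 0.369, 0.0]
clock: 5.75
tcp_pos: [0.4484, -0.2025, 0.2213]
orientation: [0.0, 0.73, 0.683, -0.0]
clock: 6.25
tcp_pos: [0.4484, -0.2025, 0.2213]
orientation: [0.0, 0.43, 0.903, -0.0]
clock: 6.75
tcp_pos: [0.4484, -0.2025, 0.2213]
orientation: [0.0, 0.071, 0.997, -0.0]
clock: 6.95
tcp_pos: [0.4484, -0.2024, 0.2213]
orientation: [0.0, 0.002, 1.0, -0.0]
wrist_force: [-0.4, -1.0, -0.1]
finger_gap: 0.0848
[ 0.44847773 -0.20239615  0.22132752] [-5.87193398e-01  1.56203577e-01 -1.81854027e-01  1.23259146e+00
 -8.63577969e-05 -5.79355468e-01] 7.0
key_grip [([266.5, 279.7], 0.64), ([254.2, 182.7], 0.58), ([418.3, 211.2], 0.29)]
switch_slot [([414.6, 210.2], 0.87), ([253.4, 25.4], 0.69), ([345.0, 297.7], 0.42)]
key n 250 [ 0.43505755 -0.20742909  0.06126066] [ 0.46881795 -0.19626919  0.08090774]
top 230 [ 0.4524 -0.2005  0.0787] [ 0.43513991 -0.20742909  0.07610597] [ 0.46881795 -0.19626919  0.08090774] ((451.9778137207031, -201.86607360839844), (33.68037796020508, 11.158719062805176), 0.06643982231616974)
box top rect ((482.8905944824219, -18.226211547851562), (99.73958587646484, 99.97164916992188), 70.17890167236328)
cyl [ 0.4822 -0.018   0.073 ] ((483.46295166015625, -18.017131805419922), 30.015920639038086)
slot 297 [ 0.48147362 -0.0214624   0.06321612]
((481.61279296875, -19.551856994628906), (22.188215255737305, 34.515560150146484), 67.03942108154297)
shift cm [-0.49  0.08 10.13] rot deg [-0.    0.   -0.44]
```

View pics/w2.png

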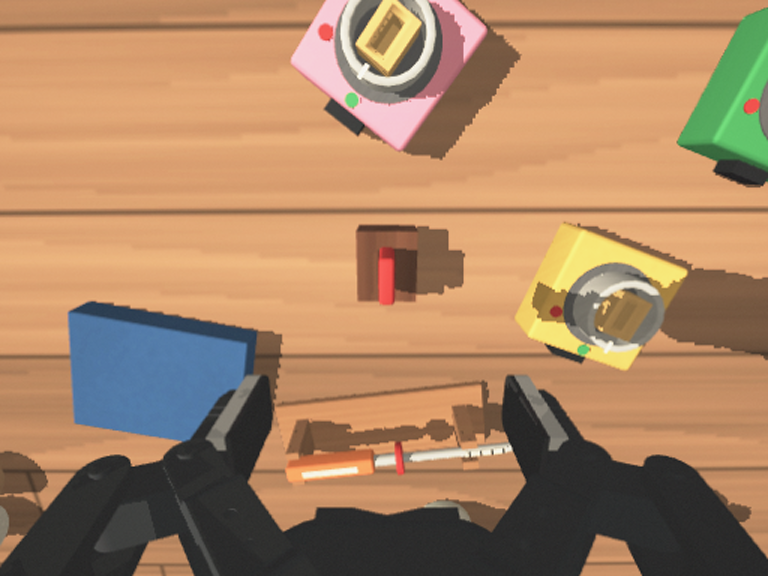

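```bash
python3 -m inch '[[-0.4,0.07,4.5,0,0,-0.4,8.5],[0,0,4.5,0,0,0,8.5],[0,0,4.5,0,0,0,6],[0,0,3.2,0,0,0,4],[0,0,1.0,0,0,0,4]]'
python3 -m inch '[[0,0,0,0,0,0,4],[0,0,0,0,0,0,4]]'; python3 -c "
from h import *
plan([.4525,-.2018,.044],down(np.pi))"
```

```text
clock: 7.6
tcp_pos: [0.4501, -0.1998, 0.041]
orientation: [-0.003, -0.0, 1.0, 0.002]
wrist_force: [-0.2, 0.1, 0.5]
finger_gap: 0.0439
clock: 7.8
tcp_pos: [0.4537, -0.2021, 0.0457]
orientation: [0.001, -0.001, 1.0, -0.001]
wrist_force: [0.1, -0.1, -0.8]
finger_gap: 0.0399
shift cm [0.12 0.03 0.17] rot deg [-0.07  0.1   0.12]
```

```bash
python3 -m inch '[[0,0,0.1,0,0,0,2],[0,0,0,0,0,0,0.5],[0,0,0,0,0,0,0.5],[0,0,0,0,0,0,0.5],[0,0,0,0,0,0,0.5]]' 50
python3 -c "
from h import *
print(toolT().round(4))"
```

```text
clock: 8.3
tcp_pos: [0.4539, -0.2021, 0.0449]
orientation: [0.001, -0.001, 1.0, -0.001]
wrist_force: [0.1, -0.7, 6.5]
finger_gap: 0.0111
[[-1.     -0.0027  0.0028  0.4539]
 [-0.0027  1.     -0.0019 -0.2021]
 [-0.0028 -0.0019 -1.      0.0449]
 [ 0.      0.      0.      1.    ]]
```

```bash
python3 -m inch '[[0,0,-3,0,0,0,0.5],[0,0,-3.5,0,0,0,0.5],[0,0,-3.5,0,0,0,0.5],[-0.6,3.7,0,0,0,0,0.5],[-0.6,3.7,0,0,0,0,0.5]]'
python3 -m inch '[[-0.6,3.7,0,0,0,0,0.5],[-0.6,3.7,0,0,0,0,0.5],[0,0,0,0,0,0,0.5],[0,0,0,0,0,0,0.5]]'
cat > c2.py <<'E'
from h import *
import sys
p=shot('wrist'); save(p,sys.argv[1]+'.png',1.5); np.save('w.npy',p,allow_pickle=True)
T=toolT()
X,uv=cloud(p); col=p['pixels'][uv[:,1],uv[:,0]].astype(int)
Y=(X-T[:3,3])@T[:3,:3]
m=(col[:,0]>130)&(col[:,1]<80)&(col[:,2]<80)&(np.abs(Y[:,0])<.04)&(np.abs(Y[:,1])<.02)
K=Y[m]; print('key in tool, n',m.sum(),np.round(K.min(0),4),np.round(K.max(0),4))
m=(X[:,2]>.02)&(np.hypot(X[:,0]-.48,X[:,1]+.02)<.1); B=X[m]
cy=B[(B[:,2]>.071)&(B[:,2]<.075)]; print(len(cy),'cyl',cv2.minEnclosingCircle((cy[:,:2]*1000).astype(np.float32)))
E
python3 c2.py w3; python3 -c "
from h import *
print(toolT().round(4))"
```

```text
clock: 8.8
tcp_pos: [0.4658, -0.1278, 0.1453]
orientation: [0.002, 0.0, 1.0, -0.001]
wrist_force: [-0.7, 0.7, -0.5]
finger_gap: 0.0116
clock: 9.2
tcp_pos: [0.4764, -0.0526, 0.1436]
orientation: [0.0, -0.002, 1.0, -0.0]
wrist_force: [0.5, -0.0, 0.1]
finger_gap: 0.0115
key in tool, n 1794 [-0.0194 -0.0045 -0.0357] [0.02   0.0078 0.0971]
2089 cyl ((483.8773193359375, -18.19877052307129), 30.257198333740234)
[[-1.000e+00 -3.400e-03  5.000e-04  4.764e-01]
 [-3.400e-03  1.000e+00 -7.000e-04 -5.340e-02]
 [-5.000e-04 -7.000e-04 -1.000e+00  1.436e-01]
 [ 0.000e+00  0.000e+00  0.000e+00  1.000e+00]]
```

View pics/w3.png

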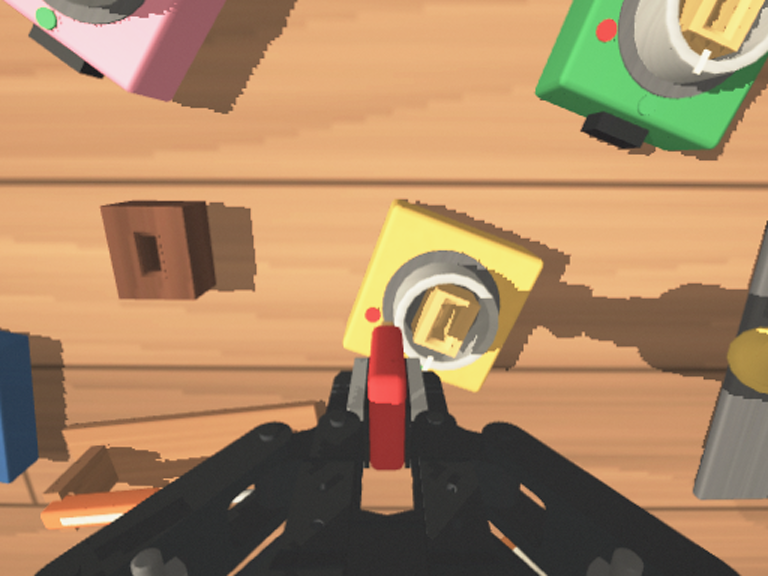

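The wrist view shows the key upright in the pads at (387,400), the empty stand slot at (148,255) and the yellow lock's slot at (445,318), all 1.5x. Now I'll refine the slot's angle and the key's offset in the hand.

```bash
cat > e.py <<'E'
from h import *
p=np.load('w.npy',allow_pickle=True).item(); T=toolT()
X,uv=cloud(p); col=p['pixels'][uv[:,1],uv[:,0]].astype(int); Y=(X-T[:3,3])@T[:3,:3]
m=(col[:,0]>130)&(col[:,1]<80)&(col[:,2]<80)&(np.abs(Y[:,0])<.04)&(np.abs(Y[:,1])<.02)&(Y[:,2]<.02)
K=Y[m]
for a,b in ((-.04,-.03),(-.03,-.02),(-.02,-.01),(-.01,0),(0,.01),(.01,.02)):
    k=K[(K[:,2]>a)&(K[:,2]<b)]
    if len(k): print(a,len(k),np.round(np.percentile(k,[1,99],axis=0),4).tolist())
# rectified top-down of slot plane z=.073
c=np.array([.4836,-.0181]); n=300; g=(np.arange(n)-n/2)*.00025
xx,yy=np.meshgrid(g,g); P=np.c_[(c[0]-yy).ravel(),(c[1]-xx).ravel(),np.full(n*n,.073)]  # up=+x,right=-y
q=project(p,P).astype(np.float32); im=cv2.remap(p['pixels'][:,:,::-1],q[:,0].reshape(n,n),q[:,1].reshape(n,n),cv2.INTER_CUBIC)
cv2.imwrite('pics/rect1.png',cv2.resize(im,None,fx=2,fy=2))
E
python3 e.py
```

```text
-0.04 1159 [[-0.0147, -0.0038, -0.0354], [0.0192, 0.0074, -0.0305]]
-0.03 230 [[0.0164, -0.0038, -0.0298], [0.0195, 0.0076, -0.0202]]
-0.02 180 [[0.0158, -0.004, -0.0198], [0.0194, 0.0075, -0.0103]]
-0.01 144 [[0.0166, -0.0028, -0.0098], [0.0195, 0.0077, -0.0002]]
0 75 [[0.0168, -0.0029, 0.0002], [0.0194, 0.0076, 0.0064]]
```

View pics/rect1.png

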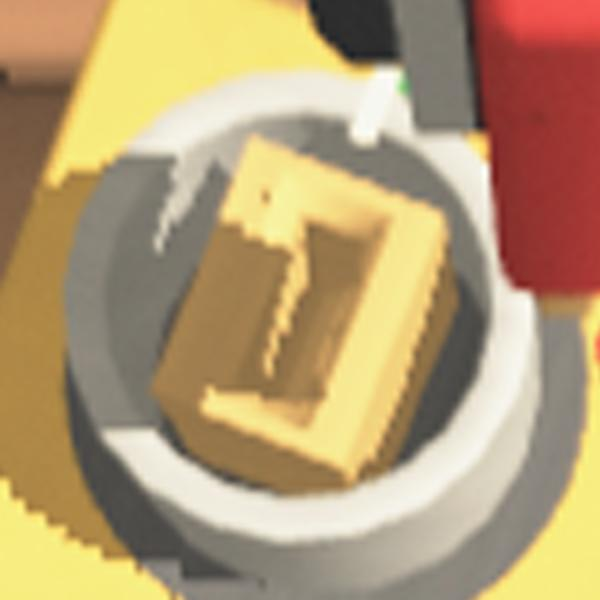

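```bash
python3 -c "
from h import *
plan([.4849,-.0187,.118],down(np.radians(159.5)))"
python3 -m inch '[[-0.86,3.44,0,0,0,0,0.5],[0,0,0,0,0,6.9,0.5],[0,0,0,0,0,6.9,0.5],[0,0,2.5,0,0,6.9,0.5],[0,0,0,0,0,0,0.5]]'
python3 -m inch '[[0,0,0,0,0,0,0.5]]'; python3 -c "
from h import *
plan([.4849,-.0187,.118],down(np.radians(159.5)))"; python3 c2.py w4;python3 e.py
```

```text
shift cm [-0.86  3.47  2.55] rot deg [-0.04  0.04 20.69]
clock: 9.75
tcp_pos: [0.483, -0.0198, 0.1162]
orientation: [-0.002, 0.18, 0.984, -0.0]
wrist_force: [-0.4, 0.3, -1.3]
finger_gap: 0.0115
clock: 9.85
tcp_pos: [0.4842, -0.0198, 0.1181]
orientation: [-0.001, 0.178, 0.984, -0.0]
wrist_force: [-0.3, 0.5, -0.7]
finger_gap: 0.011
shift cm [-0.03  0.12  0.01] rot deg [-0.03 -0.09  0.02]
key in tool, n 1979 [-0.0142 -0.0046 -0.0354] [0.0206 0.0068 0.0703]
2108 cyl ((483.2706298828125, -17.69318962097168), 29.704042434692383)
-0.04 1337 [[-0.0123, -0.0042, -0.0349], [0.02, 0.0065, -0.0305]]
-0.03 218 [[0.0177, -0.004, -0.0299], [0.0205, 0.0067, -0.0201]]
-0.02 190 [[0.0183, -0.004, -0.0199], [0.0205, 0.0066, -0.01]]
-0.01 138 [[0.0178, -0.0041, -0.0097], [0.0205, 0.0068, -0.0004]]
0 86 [[0.018, -0.0038, 0.0], [0.0205, 0.0066, 0.0064]]
```

View pics/w4.png

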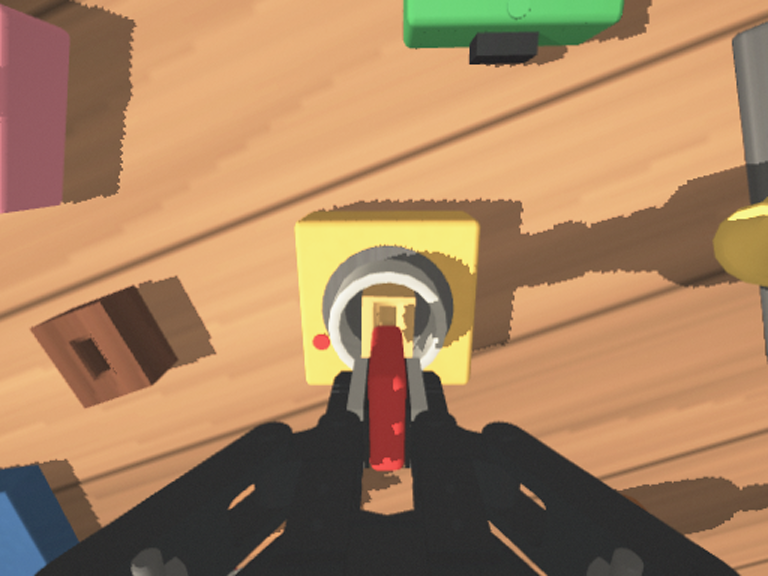

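```bash
python3 -m inch '[[0,0.1,0.6,0,0,0,0.5],[0,0,0.5,0,0,0,0.5],[0,0,0.4,0,0,0,0.5],[0,0,0.4,0,0,0,0.5],[0,0,0.4,0,0,0,0.5]]'
python3 -m inch '[[0,0,0,0,0,0,0.5]]'
```

```text
clock: 10.4
tcp_pos: [0.485, -0.0182, 0.095]
orientation: [-0.0, 0.178, 0.984, -0.001]
wrist_force: [-0.8, -2.0, 1.1]
finger_gap: 0.0112
clock: 10.5
tcp_pos: [0.4847, -0.0181, 0.0946]
orientation: [-0.001, 0.178, 0.984, -0.0]
wrist_force: [-1.6, -1.9, -2.1]
finger_gap: 0.0114
```

```bash
python3 -m inch '[[0,0,0.4,0,0,0,0.5],[0,0,0.4,0,0,0,0.5],[0,0,0.3,0,0,0,0.5],[0,0,0.1,0,0,0,0.5],[0,0,0,0,0,0,0.5]]'
python3 -m inch '[[0,0,0,0,0,0,0.5],[0,0,0,0,0,0,0.5]]'
```

```text
clock: 11.0
tcp_pos: [0.4849, -0.0181, 0.083]
orientation: [-0.0, 0.178, 0.984, -0.0]
wrist_force: [-1.3, -3.6, -1.4]
finger_gap: 0.0115
clock: 11.2
tcp_pos: [0.4849, -0.0181, 0.083]
orientation: [-0.0, 0.178, 0.984, -0.0]
wrist_force: [-1.0, -5.5, -1.2]
finger_gap: 0.0114
```

```bash
python3 -m inch '[[0,-0.05,0,0,0,0,0.5],[0,-0.02,0,0,0,8,0.5],[0,-0.02,0,0,0,8,0.5],[0,-0.02,0,0,0,8,0.5],[0,-0.02,0,0,0,8,0.5]]' 70
python3 -m inch '[[0,-0.02,0,0,0,8,0.5],[0,-0.02,0,0,0,8,0.5],[0,-0.02,0,0,0,8,0.5],[0,0,0,0,0,0,0.5]]'
python3 -c "
from h import *
s=get_state();T=toolT();print(T.round(4),np.degrees(np.arctan2(T[1,0],T[0,0])),s['ft_torque'],s['joint_pos'])"
```

```text
clock: 11.7
tcp_pos: [0.4835, -0.0195, 0.083]
orientation: [-0.001, 0.445, 0.895, -0.001]
wrist_force: [-4.1, -6.0, 0.1]
finger_gap: 0.0111
clock: 12.1
tcp_pos: [0.4831, -0.0195, 0.0831]
orientation: [-0.001, 0.621, 0.784, -0.001]
wrist_force: [-3.2, -4.4, 0.3]
finger_gap: 0.0108
[[-2.298e-01  9.732e-01 -1.700e-03  4.831e-01]
 [ 9.732e-01  2.298e-01 -5.000e-04 -1.950e-02]
 [-1.000e-04 -1.700e-03 -1.000e+00  8.310e-02]
 [ 0.000e+00  0.000e+00  0.000e+00  1.000e+00]] 103.28371217360286 [-1.06059453  0.72214796  0.04861623] [-2.05983284e-01  2.40414172e-01 -4.36092174e-01  8.95819312e-01
 -8.04537032e-04  1.13296921e+00]
```

```bash
python3 -m inch '[[-0.03,-0.05,0,0,0,6,0.5],[0,-0.02,0,0,0,6,0.5],[0,0,0,0,0,0,0.5]]'
python3 -c "
from h import *
s=get_state();T=toolT();print(np.degrees(np.arctan2(T[1,0],T[0,0])),s['ft_torque'])"
python3 -m inch '[[0,-0.01,0,0,0,5,0.5],[0,-0.01,0,0,0,4,0.5],[0,0,0,0,0,0,0.5]]'
python3 -c "
from h import *
s=get_state();T=toolT();print(np.degrees(np.arctan2(T[1,0],T[0,0])),s['ft_torque'])"
```

```text
clock: 12.4
tcp_pos: [0.4828, -0.0194, 0.0831]
orientation: [-0.001, 0.698, 0.716, -0.0]
wrist_force: [-1.6, -2.7, 0.1]
finger_gap: 0.0115
91.4560833435623 [-0.69322072  0.48809851  0.00249208]
clock: 12.7
tcp_pos: [0.4826, -0.0192, 0.083]
orientation: [-0.001, 0.751, 0.66, -0.0]
wrist_force: [-3.4, -2.6, -0.3]
finger_gap: 0.0109
82.66265305706308 [-0.44797515  0.73091395  0.56533076]
```

```bash
python3 c.py w5; python3 - <<'E'
from h import *
p=shot('scene'); c=p['pixels'][140:230,195:305,::-1]; cv2.imwrite('pics/sc5.png',cv2.resize(c,None,fx=6,fy=6,interpolation=cv2.INTER_CUBIC))
E
```

```text
[ 0.48254361 -0.0192243   0.08303507] [-2.06575161e-01  2.39148915e-01 -4.37885646e-01  8.95131439e-01
  5.27996747e-04  1.49143634e+00] 12.75
```

View pics/w5.png

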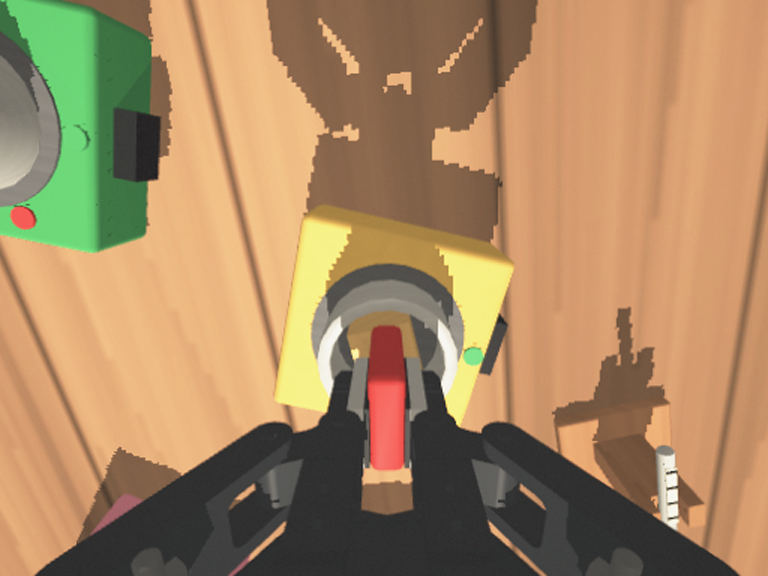

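View pics/sc5.png

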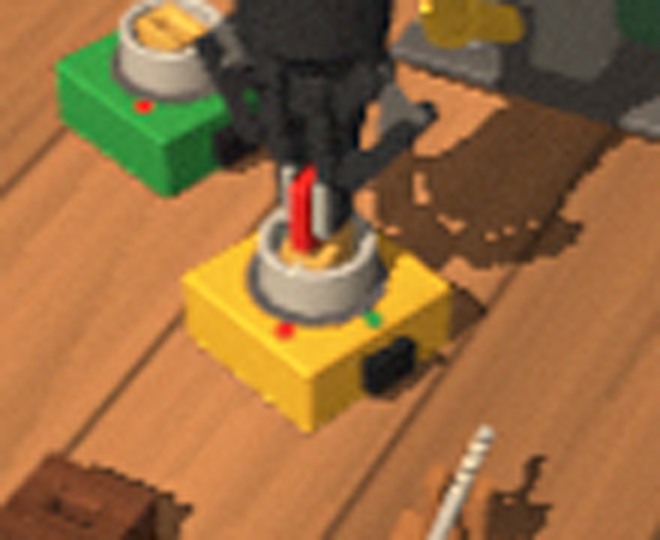

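```bash
python3 -m inch '[[0,0,0,0,0,3,0.5],[0,0,0,0,0,0,0.5],[0,0,0,0,0,0,0.5],[0,0,0,0,0,0,0.5]]'
python3 -c "
from h import *
s=get_state();T=toolT();print(np.degrees(np.arctan2(T[1,0],T[0,0])),s['ft_torque'])"
```

```text
clock: 13.2
tcp_pos: [0.4825, -0.0193, 0.0831]
orientation: [-0.001, 0.768, 0.64, -0.0]
wrist_force: [-4.1, -0.7, 0.8]
finger_gap: 0.011
79.5953403834769 [-0.19388807  1.08193973  1.25261248]
```

```bash
python3 -m inch '[[0,0,0,0,0,-6,0.5],[0,0,0,0,0,0,2.5],[0,0,0,0,0,0,4],[0,0,0,0,0,0,5],[0,0,-1,0,0,0,5]]'
python3 -m inch '[[0,0,-4,0,0,0,5],[0,0,-4,0,0,0,5],[0,0,-4,0,0,0,5],[0,0,0,0,0,0,5],[0,0,0,0,0,0,8.5]]'
cat > f.py <<'E'
from h import *
p=shot('wrist'); save(p,'w6.png',1.5); np.save('w.npy',p,allow_pickle=True)
n=300; g=(np.arange(n)-n/2)*.0004; xx,yy=np.meshgrid(g,g)
P=np.c_[(.4835-yy).ravel(),(-.0182-xx).ravel(),np.full(n*n,.073)]
q=project(p,P).astype(np.float32); im=cv2.remap(p['pixels'][:,:,::-1],q[:,0].reshape(n,n),q[:,1].reshape(n,n),cv2.INTER_CUBIC)
cv2.imwrite('pics/rect2.png',cv2.resize(im,None,fx=2,fy=2))
X,uv=cloud(p); col=p['pixels'][uv[:,1],uv[:,0]].astype(int)
m=(col[:,0]>130)&(col[:,1]<80)&(col[:,2]<80)&(np.hypot(X[:,0]-.4835,X[:,1]+.018)<.03)&(X[:,2]>.11)
print(m.sum(),X[m].min(0),X[m].max(0),cv2.minAreaRect((X[m][:,:2]*1000).astype(np.float32)))
E
python3 f.py
```

```text
clock: 13.7
tcp_pos: [0.4829, -0.0196, 0.0928]
orientation: [-0.001, 0.735, 0.678, -0.0]
wrist_force: [-0.5, -0.3, 0.2]
finger_gap: 0.0499
clock: 14.2
tcp_pos: [0.4844, -0.0199, 0.2151]
orientation: [0.002, 0.735, 0.678, 0.001]
wrist_force: [-0.3, 0.3, -1.1]
finger_gap: 0.0628
76 [ 0.47981857 -0.03109583  0.11006477] [0.48938963 0.00128542 0.11773074] ((487.9677734375, -13.96217155456543), (9.221158981323242, 33.00754928588867), 14.724180221557617)
```

View pics/rect2.png

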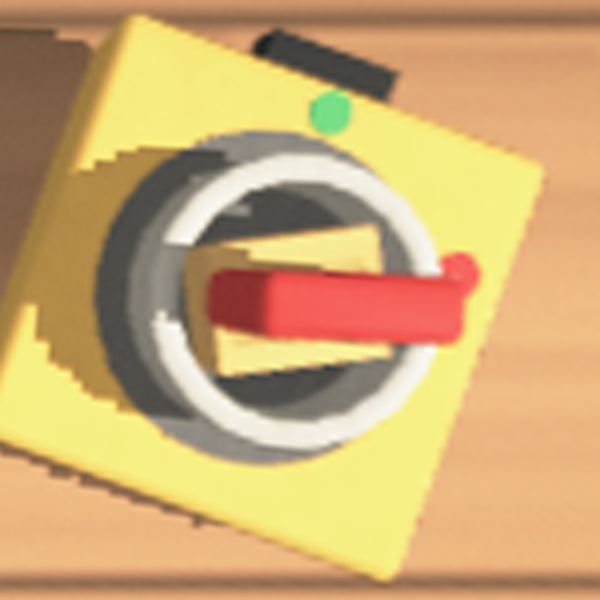

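View pics/w6.png

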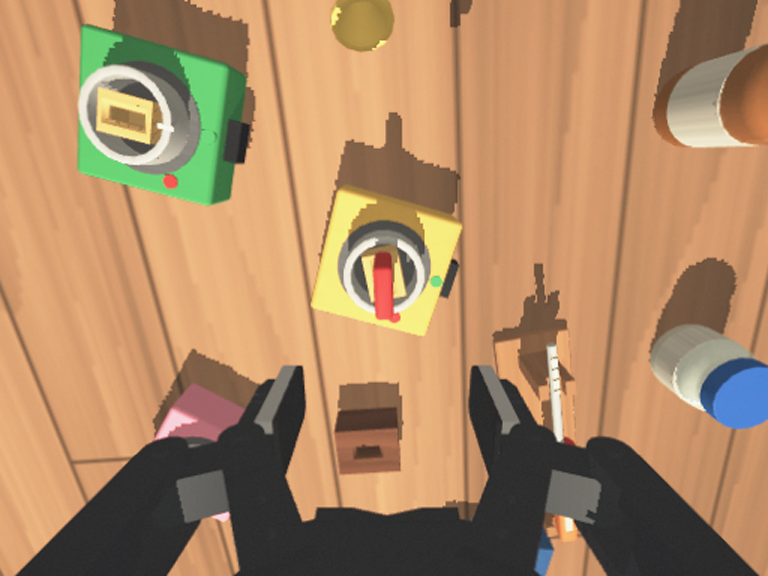

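The brass block now lies about 62° clockwise of where it was (about 1.07 rad), and the grip's top sits at z 0.118, so the key is fully in and locked. Next is the dipstick.

```bash
python3 -c "
from h import *
plan([.633,-.235,.215],down(np.radians(-86)))"
```

```text
shift cm [-20.27  16.63  -0.11] rot deg [ 2.0000e-02 -1.0000e-01  1.7143e+02]
```

```bash
python3 -m inch '[[-3.38,2.77,0,0,0,0,8.5],[-3.38,2.77,0,0,0,0,8.5],[-3.38,2.77,0,0,0,0,8.5],[-3.38,2.77,0,0,0,0,8.5],[-3.38,2.77,0,0,0,0,8.5]]'|head -2
python3 -m inch '[[-3.38,2.77,0,0,0,0,8.5],[0,0,0,0,0,-8.57,8.5],[0,0,0,0,0,-8.57,8.5],[0,0,0,0,0,-8.57,8.5],[0,0,0,0,0,-8.57,8.5]]'|head -2
python3 -m inch '[[0,0,0,0,0,-8.57,8.5],[0,0,0,0,0,-8.57,8.5],[0,0,0,0,0,-8.57,8.5],[0,0,0,0,0,-8.57,8.5],[0,0,0,0,0,-8.57,8.5]]'|head -2
python3 -m inch '[[0,0,0,0,0,-8.57,8.5],[0,0,0,0,0,-8.57,8.5],[0,0,0,0,0,-8.57,8.5],[0,0,0,0,0,-8.57,8.5],[0,0,0,0,0,-8.57,8.5]]'|head -2
python3 -m inch '[[0,0,0,0,0,-8.57,8.5],[0,0,0,0,0,-8.57,8.5],[0,0,0,0,0,-8.57,8.5],[0,0,0,0,0,-8.57,8.5],[0,0,0,0,0,-8.57,8.5]]'|head -2
python3 -m inch '[[0,0,0,0,0,-8.57,8.5],[0,0,0,0,0,-8.57,8.5],[0,0,0,0,0,-8.57,8.5],[0,0,0,0,0,0,8.5],[0,0,0,0,0,0,8.5]]'
python3 -c "
from h import *
plan([.633,-.235,.215],down(np.radians(-86)))"; python3 c.py w7 gauge_grip gauge_collar gauge_tip cradle
```

```text
clock: 14.75
tcp_pos: [0.6078, -0.2003, 0.2113]
clock: 15.25
tcp_pos: [0.632, -0.2349, 0.2107]
clock: 15.75
tcp_pos: [0.632, -0.2346, 0.2111]
clock: 16.25
tcp_pos: [0.632, -0.2346, 0.2111]
clock: 16.75
tcp_pos: [0.632, -0.2346, 0.2111]
clock: 17.25
tcp_pos: [0.6323, -0.2348, 0.2119]
orientation: [0.0, 0.73, -0.683, -0.001]
wrist_force: [-0.4, -0.3, -0.1]
finger_gap: 0.085
shift cm [ 0.03 -0.07 -0.31] rot deg [ 0.12  0.07 -0.22]
[ 0.63242514 -0.23485739  0.21220802] [-4.74416689e-01  5.21830138e-01  3.14744615e-01  1.36546034e+00
 -5.11790652e-05 -2.11175271e+00] 17.3
gauge_grip [([259.3, 174.5], 0.63), ([162.6, 228.5], 0.39)]
gauge_collar [([260.2, 221.3], 0.71), ([258.9, 201.0], 0.69)]
gauge_tip [([265.2, 289.0], 0.74)]
cradle [([256.8, 202.2], 0.98)]
```

View pics/w7.png

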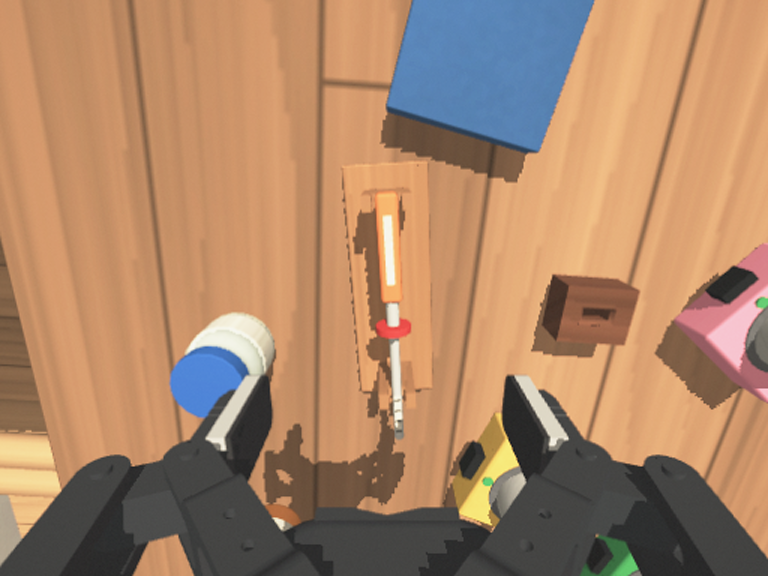

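```bash
cat > g.py <<'E'
from h import *
p=np.load('w.npy',allow_pickle=True).item()
X,uv=cloud(p); col=p['pixels'][uv[:,1],uv[:,0]].astype(int)
reg=(np.abs(X[:,0]-.63)<.04)&(X[:,1]>-.32)&(X[:,1]<-.06)&(X[:,2]>.055)
S=X[reg]; print(len(S),S.min(0),S.max(0))
top=reg&(X[:,2]>.066); Hh=X[top]  # handle top
v=cv2.fitLine(Hh[:,:2].astype(np.float32),cv2.DIST_HUBER,0,.001,.001).ravel(); print('handle line',v,np.degrees(np.arctan2(v[1],v[0])),Hh[:,1].min(),Hh[:,1].max(),np.median(Hh[:,2]))
R_=cv2.minAreaRect((Hh[:,:2]*1000).astype(np.float32)); print(R_)
red=reg&(col[:,0]>150)&(col[:,1]<70)&(col[:,2]<80); C=X[red]; print('collar',len(C),C.min(0),C.max(0),np.median(C,0))
sh=reg&(X[:,1]>-.175)&(X[:,2]>.058)&(X[:,2]<.068); Q=X[sh]; v=cv2.fitLine(Q[:,:2].astype(np.float32),cv2.DIST_HUBER,0,.001,.001).ravel(); print('shaft',len(Q),v,np.degrees(np.arctan2(v[1],v[0])),Q[:,1].max(),np.median(Q[:,2]))
for l,px in (('grip',[259.3,174.5]),('collar',[260.2,221.3]),('tip',[265.2,289])): print(l,at_height(p,[px],.06))
E
python3 g.py
```

```text
15742 [ 0.59000318 -0.29354055  0.05508276] [ 0.66999917 -0.08932397  0.30806619]
handle line [ 0.9999966  -0.00259699  0.62346536 -0.2481703 ] -0.14879675 -0.2927082942331936 -0.12063269935736348 0.29392338115710503
((630.0023803710938, -206.67044067382812), (172.07553100585938, 79.99564361572266), 89.9975357055664)
collar 10 [ 0.63478665 -0.19190694  0.06590275] [ 0.6373515  -0.18775416  0.07089336] [ 0.63610676 -0.18977686  0.06817213]
shaft 565 [ 0.12574066 -0.99206316  0.6177373  -0.13276184] -82.77647 -0.08932396683591742 0.06407005007368433
grip [[ 0.63131047 -0.24271804  0.06      ]]
collar [[ 0.62633378 -0.18627238  0.06      ]]
tip [[ 0.61318672 -0.09159225  0.06      ]]
```

```bash
sed -i "s/(X\[:,2\]>.055)/(X[:,2]>.055)\&(X[:,2]<.08)/; s/(col\[:,0\]>150)&(col\[:,1\]<70)/(col[:,0]>150)\&(col[:,1]<60)/" g.py; python3 g.py; python3 - <<'E'
from h import *
p=shot('top')
X,uv=cloud(p)
for a,b,y0,y1 in((.066,.08,-.32,-.06),):
    H=X[(np.abs(X[:,0]-.63)<.04)&(X[:,1]>y0)&(X[:,1]<y1)&(X[:,2]>a)&(X[:,2]<b)]; print(len(H),H.min(0),H.max(0),cv2.minAreaRect((H[:,:2]*1000).astype(np.float32)))
E
```

```text
2273 [ 0.60220445 -0.29354055  0.05508276] [ 0.65505442 -0.08932397  0.07512934]
handle line [ 0.12432528 -0.9922415   0.63071513 -0.23826516] -82.8582 -0.2927082942331936 -0.12063269935736348 0.06918702957477868
((624.681396484375, -206.98739624023438), (29.33648681640625, 172.2413787841797), 5.151900768280029)Traceback (most recent call last):
  File "g.py", line 9, in <module>
    red=reg&(col[:,0]>150)&(col[:,1]<60)&(col[:,2]<80); C=X[red]; print('collar',len(C),C.min(0),C.max(0),np.median(C,0))
                                                                                        ~~~~~^^^
    return umr_minimum(a, axis, None, out, keepdims, initial, where)
ValueError: zero-size array to reduction operation minimum which has no identity
Traceback (most recent call last):
ValueError: zero-size array to reduction operation minimum which has no identity
```

```bash
python3 -c "
from h import *
plan([.6318,-.2474,.041],down(np.radians(-82.9)))"
python3 -m inch '[[1.25,-0.15,4.5,0,0,-3.3,7],[0,0,4.5,0,0,0,5.5],[0,0,4.0,0,0,0,5],[0,0,3,0,0,0,4.5],[0,0,0,0,0,0,4.5]]'
python3 -m inch '[[0,0,0,0,0,0,4.5],[0,0,0,0,0,0,4.5]]';python3 -c "
from h import *
plan([.6318,-.2474,.041],down(np.radians(-82.9)))"
```

```text
shift cm [ 1.23  0.18 17.22] rot deg [ 0.01  0.   -3.16]
clock: 18.05
tcp_pos: [0.6316, -0.2456, 0.0479]
orientation: [0.001, 0.75, -0.661, -0.005]
wrist_force: [-0.7, 0.3, 0.1]
finger_gap: 0.0452
clock: 18.25
tcp_pos: [0.6368, -0.2483, 0.0559]
orientation: [-0.0, 0.751, -0.661, 0.002]
wrist_force: [0.2, -0.1, -0.2]
finger_gap: 0.0448
shift cm [-0.15  0.49  1.49] rot deg [-0.19 -0.14  0.19]
```

```bash
python3 -m inch '[[-0.1,0.42,0.7,0,0,0,4.5],[0,0,0.7,0,0,0,4.5],[0,0,0,0,0,0,4.5],[0,0,0,0,0,0,4.5]]';python3 -c "
from h import *
plan([.6318,-.2474,.041],down(np.radians(-82.9)))"; python3 c.py w8
```

```text
clock: 18.65
tcp_pos: [0.6307, -0.2469, 0.0392]
orientation: [0.0, 0.751, -0.661, -0.0]
wrist_force: [0.4, -0.4, 1.1]
finger_gap: 0.0448
shift cm [ 0.06 -0.1  -0.18] rot deg [0.02 0.01 0.19]
[ 0.63090072 -0.24696958  0.03939468] [-4.91437510e-01  6.14933620e-01  3.83792260e-02  9.94143911e-01
 -7.97821155e-05 -2.18959287e+00] 18.7
```

View pics/w8.png

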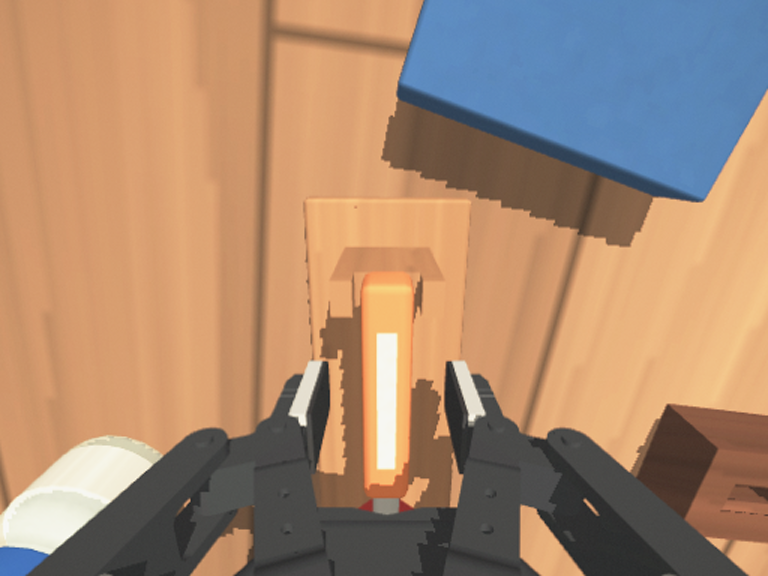

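The handle at (387,390) is centred between the pads, so I'll grip it and lift.

```bash
python3 -m inch '[[0,0,-0.15,0,0,0,1],[0,0,0,0,0,0,1],[0,0,0,0,0,0,1],[0,0,0,0,0,0,1],[0,0,0,0,0,0,1]]' 100
python3 -m inch '[[0,0,-1,0,0,0,1],[0,0,-2,0,0,0,1],[0,0,-4,0,0,0,1],[0,0,-4,0,0,0,1],[0,0,-4,0,0,0,1]]'
python3 -m inch '[[0,0,-4,0,0,0,1],[0,0,0,0,0,0,1],[0,0,0,0,0,0,1]]'
cat > j.py <<'E'
from h import *
import sys
# stick as seen by the scene + top cameras
for n in ('scene','top'):
    p=shot(n); save(p,n+sys.argv[1]+'.png',1.5)
    T=toolT(); 
    for l,x in (('grip',[0,0,-.019]),('collar',[-.06,0,-.019]),('tip',[-.16,0,-.019])):
        print(n,l,'expected px',project(p,T[:3,:3]@np.array(x)+T[:3,3]).round(1).tolist(),[(np.round(d['location'],1).tolist(),round(d['confidence'],2)) for d in tip_of(p,'gauge_'+l)][:3])
    print('tube',[(np.round(d['location'],1).tolist(),round(d['confidence'],2)) for d in tip_of(p,'guide_tube')][:3])
    np.save(n+'.npy',p,allow_pickle=True)
print(toolT().round(4))
E
python3 j.py 9
```

```text
clock: 19.2
tcp_pos: [0.6313, -0.2472, 0.0415]
orientation: [-0.0, 0.751, -0.661, 0.001]
wrist_force: [-1.1, -0.2, 4.1]
finger_gap: 0.0142
clock: 19.7
tcp_pos: [0.6303, -0.2467, 0.192]
orientation: [0.0, 0.751, -0.661, -0.001]
wrist_force: [0.0, -1.1, -0.7]
finger_gap: 0.0144
clock: 20.0
tcp_pos: [0.6313, -0.2472, 0.2321]
orientation: [-0.0, 0.751, -0.661, 0.001]
wrist_force: [-0.5, -0.4, -1.8]
finger_gap: 0.0143
scene grip expected px [[256.7, 200.7]] [([256.0, 197.2], 0.76)]
scene collar expected px [[265.6, 183.6]] [([266.4, 182.4], 0.6)]
scene tip expected px [[278.7, 158.2]] [([276.8, 159.6], 0.54)]
tube [([267.8, 140.4], 0.57)]
top grip expected px [[332.4, 144.8]] []
top collar expected px [[308.7, 147.4]] []
top tip expected px [[268.8, 151.8]] [([148.9, 196.4], 0.6), ([268.8, 146.4], 0.46)]
tube [([190.3, 206.8], 0.76), ([243.4, 213.7], 0.71)]
[[ 1.270e-01 -9.919e-01 -8.000e-04  6.307e-01]
 [-9.919e-01 -1.270e-01  3.000e-04 -2.469e-01]
 [-5.000e-04  8.000e-04 -1.000e+00  2.302e-01]
 [ 0.000e+00  0.000e+00  0.000e+00  1.000e+00]]
```

View pics/scene9.png

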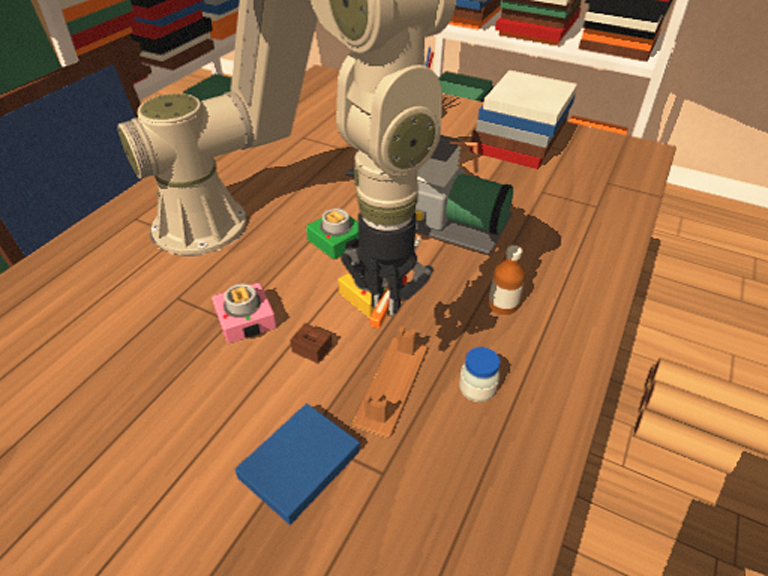

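View pics/top9.png

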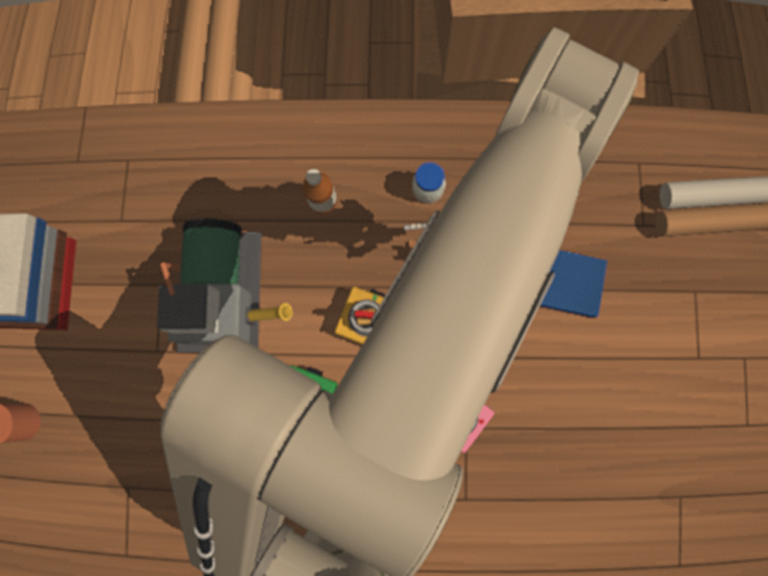

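The dipstick is in the hand and clear of the cradle. Now I'll measure the tube from the fixed cameras.

```bash
cat > k.py <<'E'
from h import *
for n in ('top','scene'):
    p=np.load(n+'.npy',allow_pickle=True).item()
    X,uv=cloud(p); col=p['pixels'][uv[:,1],uv[:,0]].astype(int)
    m=(col[:,0]>110)&(col[:,0]-col[:,2]>70)&(col[:,1]>.6*col[:,0])&(X[:,1]>.1)&(X[:,1]<.25)&(np.abs(X[:,0]-.49)<.05)&(X[:,2]>.03)&(X[:,2]<.16)
    Y=X[m]; print(n,len(Y),Y.min(0).round(4),Y.max(0).round(4),np.median(Y,0).round(4))
    np.save(n+'_tube.npy',np.c_[Y,uv[m]])
    H=np.array([.49,.13]); 
    print('mouth px for (.491,.132,.1)',project(p,[[.491,.132,.1]]))
    # box cylinder check
    B=X[(np.hypot(X[:,0]-.4835,X[:,1]+.018)<.1)&(np.abs(X[:,2]-.045)<.003)]
    print('box',len(B),cv2.minAreaRect((B[:,:2]*1000).astype(np.float32)))
    u0,v0=project(p,[[.491,.15,.09]])[0].astype(int); a=45
    c=p['pixels'][v0-a:v0+a,u0-a:u0+a,::-1]; cv2.imwrite('pics/tube_%s.png'%n,cv2.resize(c,None,fx=7,fy=7,interpolation=cv2.INTER_CUBIC)); print('crop origin',u0-a,v0-a)
E
python3 k.py
```

```text
top 204 [0.4715 0.1198 0.0608] [0.4987 0.2118 0.1287] [0.4837 0.1578 0.1012]
mouth px for (.491,.132,.1) [[190.099045   206.01012997]]
box 364 ((488.4461975097656, -2.7567672729492188), (64.7726058959961, 99.51583862304688), 69.30502319335938)
crop origin 139 161
scene 23 [0.4856 0.1731 0.0505] [0.4944 0.2122 0.0894] [0.4913 0.1926 0.0695]
mouth px for (.491,.132,.1) [[271.65447109 145.97014152]]
box 155 ((471.2274475097656, -41.46982955932617), (72.57292938232422, 92.98571014404297), 79.99667358398438)
crop origin 228 100
```

View pics/tube_top.png

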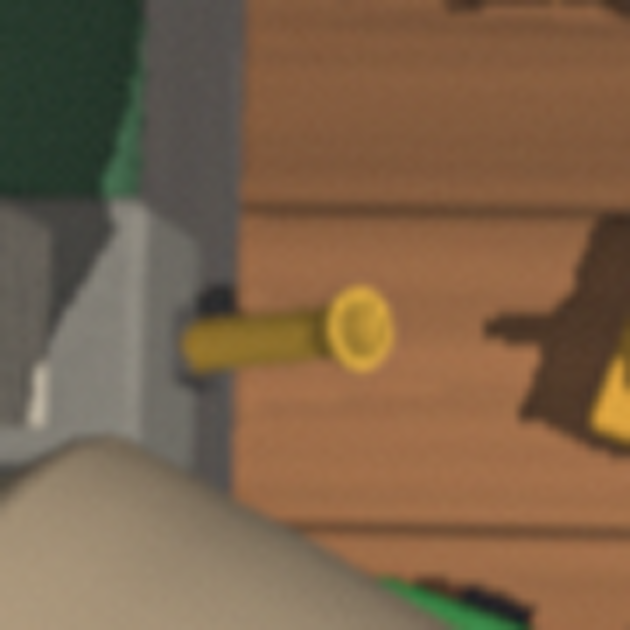

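View pics/tube_scene.png

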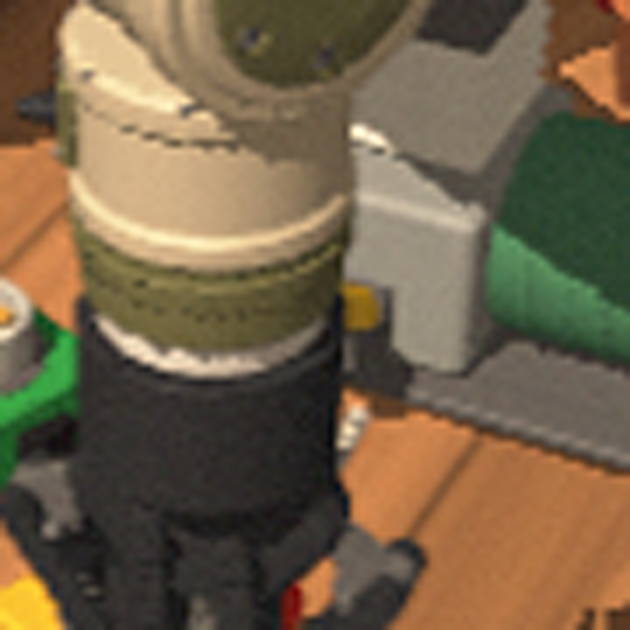

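```bash
python3 -m inch '[[0,0,-0.6,0,0,8.5,1],[0,0,-0.6,0,0,8.5,1],[0,0,-0.6,0,0,8.5,1],[0,0,-0.6,0,0,8.5,1],[0,0,-0.6,0,0,8.5,1]]'|head -2
python3 -m inch '[[0,0,0,0,0,8.5,1],[0,0,0,0,0,8.5,1],[0,0,0,0,0,8.5,1],[0,0,0,0,0,0,1],[0,0,0,0,0,0,1]]'
python3 -c "
from h import *
print(plan([.535,.14,.262]))"
```

```text
clock: 21.0
tcp_pos: [0.6308, -0.247, 0.261]
clock: 21.5
tcp_pos: [0.6308, -0.2469, 0.2607]
orientation: [-0.0, -0.255, 0.967, 0.0]
wrist_force: [0.5, 1.2, -0.7]
finger_gap: 0.0142
shift cm [-10.71  38.4   -0.13] rot deg [0. 0. 0.]
(array([-10.71109435,  38.39513996,  -0.12792133]), array([0., 0., 0.]))
```

```bash
python3 -m inch '[[-1.19,4.27,0,0,0,0,1],[-1.19,4.27,0,0,0,0,1],[-1.19,4.27,0,0,0,0,1],[-1.19,4.27,0,0,0,0,1],[-1.19,4.27,0,0,0,0,1]]'|head -2
python3 -m inch '[[-1.19,4.27,0,0,0,0,1],[-1.19,4.27,0,0,0,0,1],[-1.19,4.27,0,0,0,0,1],[-1.19,4.27,0,0,0,0,1],[0,0,0,0,0,0,1]]'|head -3
python3 -m inch '[[0,0,0,0,0,0,1],[0,0,0,0,0,0,1]]'
python3 c.py w9 guide_tube
```

```text
clock: 22.0
tcp_pos: [0.5776, -0.0301, 0.2609]
clock: 22.5
tcp_pos: [0.5344, 0.1453, 0.2611]
orientation: [0.0, -0.258, 0.966, 0.001]
clock: 22.7
tcp_pos: [0.5365, 0.1399, 0.2608]
orientation: [0.0, -0.253, 0.967, -0.0]
wrist_force: [0.3, -0.3, -1.0]
finger_gap: 0.0146
[0.5366243  0.13952558 0.26074852] [ 1.09797873e-01  2.66625369e-01  5.43325615e-02  1.35839747e+00
 -3.88071894e-04 -4.01036357e-01] 22.75
guide_tube [([270.7, 137.8], 0.97)]
```

View pics/w9.png

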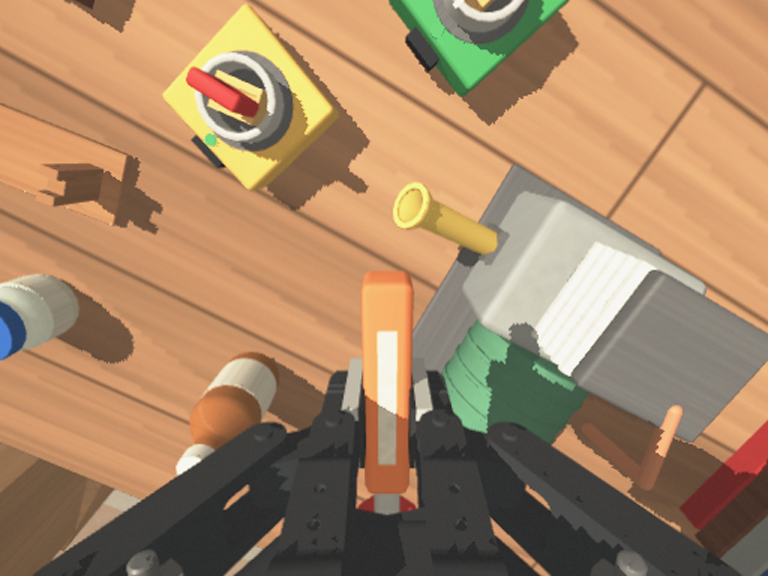

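The tube is fully visible, with its mouth at (412,205) and its root at (485,240), both 1.5x. I'll fit the mouth plane and axis from depth.

View pics/tubew.png

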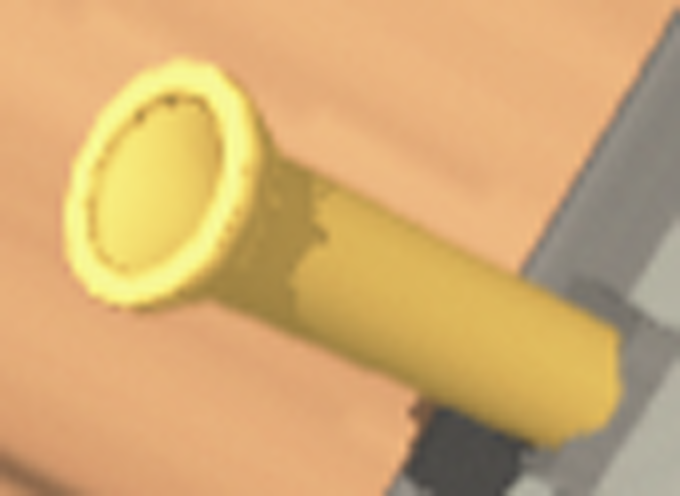

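```bash
cat > n.py <<'E'
from h import *
p=np.load('w.npy',allow_pickle=True).item()
T=p['W']@np.linalg.inv(np.array(p['tool_from_camera']))
X,uv=cloud(p); col=p['pixels'][uv[:,1],uv[:,0]].astype(int); Y=(X-T[:3,3])@T[:3,:3]
m=(np.abs(Y[:,0])<.06)&(np.abs(Y[:,1])<.008)&(Y[:,2]<-.015)&(Y[:,2]>-.045)
m&=(col[:,0]>120)
K=Y[m]; print(len(K),np.percentile(K,[1,99],axis=0).round(4))
k=K[(K[:,0]>-.03)&(K[:,0]<.036)&(K[:,2]<-.02)]; c=np.polyfit(k[:,0],k[:,2],1); print('handle top z vs x slope deg',np.degrees(c[0]),'at x=0',c[1])
for x in(-.02,0,.02,.035):
    q=K[np.abs(K[:,0]-x)<.003]; print(x,np.median(q[:,2]).round(4),q[:,1].min().round(4),q[:,1].max().round(4))
e=K[(K[:,0]>.03)]; print('rear end',np.percentile(e[:,0],[50,95,100]))
# compressor base edge
g=X[(X[:,2]>.008)&(X[:,2]<.03)&(X[:,1]>.12)&(X[:,1]<.3)&(np.abs(X[:,0]-.5)<.15)]
print('plate',len(g),g.min(0),g.max(0),np.median(g[:,2]))
for x in np.arange(.40,.64,.02):
    q=g[np.abs(g[:,0]-x)<.004]
    if len(q)>3: print(round(x,2),q[:,1].min().round(4),len(q))
E
python3 n.py
```

```text
4643 [[-0.0442 -0.0069 -0.0292]
 [ 0.0461  0.0079 -0.0173]]
handle top z vs x slope deg -0.2333994595988479 at x=0 -0.027689345828618157
-0.02 -0.0276 -0.0069 0.008
0 -0.0278 -0.006 0.008
0.02 -0.0279 -0.0072 0.0078
0.035 -0.0277 -0.0069 0.008
rear end [0.03986966 0.04605993 0.04650519]
plate 2897 [0.38553657 0.12003872 0.00802725] [0.62982907 0.29991727 0.02969537] 0.022287083159775456
0.42 0.2025 230
0.44 0.2027 83
0.46 0.2034 82
0.5 0.2045 43
0.52 0.2047 70
0.54 0.2052 92
0.56 0.2055 168
0.58 0.2061 163
0.6 0.2064 154
0.62 0.217 96
```

```bash
cat >> h.py <<'E'
PHI=np.radians(1.35); EL=np.radians(35)
A=np.array([np.sin(PHI)*np.cos(EL),-np.cos(PHI)*np.cos(EL),np.sin(EL)])
MOUTH=np.array([.4851,.1287,.1155])
zs=np.array([0,0,1])-A[2]*A; zs/=np.linalg.norm(zs)
RT=np.c_[A,np.cross(-zs,A),-zs]
def tcp_for(gap,M=MOUTH):  # collar face distance from the mouth along A
    return M+A*(.0600+gap)+.0187*RT[:,2]
def rel():
    T=toolT(); g=T[:3,3]-.0187*T[:3,2]; c=g-.06*T[:3,0]; t=g-.16*T[:3,0]
    B=RT; print('collar in tube (x=out,y,z) mm',(B.T@(c-MOUTH)*1000).round(1),'tip',(B.T@(t-MOUTH)*1000).round(1),'F tube axes',(B.T@get_state()['wrist_force']).round(1))
E
python3 -c "
from h import *
print(tcp_for(.125),RT.round(3)); plan([.488,-.035,.255])"
```

```text
[ 0.48892302 -0.03352397  0.2062935 ] [[ 0.019 -1.     0.014]
 [-0.819 -0.024 -0.573]
 [ 0.574  0.    -0.819]]
shift cm [ 12.76 -12.84   0.57] rot deg [0. 0. 0.]
```

```bash
python3 -m inch '[[3.2,-3.2,0.1,0,0,0,1],[3.2,-3.2,0.1,0,0,0,1],[3.2,-3.2,0.1,0,0,0,1],[3.2,-3.2,0.1,0,0,0,1],[0,0,0,0,0,-7.6,1]]'|head -2
python3 -m inch '[[0,0,0,0,0,-7.6,1],[0,0,0,0,0,-7.6,1],[0,0,0,0,0,-7.6,1],[0,0,0,0,0,-7.6,1],[0,0,0,0,0,-7.6,1]]'|head -2
python3 -m inch '[[0,0,0,0,0,-7.6,1],[0,0,0,0,0,-7.6,1],[0,0,0,0,0,0,1],[0,0,0,0,0,0,1]]'
python3 -c "
from h import *
plan(tcp_for(.125),RT); print(get_state()['joint_pos'])"
```

```text
clock: 23.3
tcp_pos: [0.486, -0.0395, 0.2567]
clock: 23.8
tcp_pos: [0.4873, -0.0352, 0.2568]
clock: 24.2
tcp_pos: [0.4873, -0.0346, 0.2568]
orientation: [-0.0, -0.706, 0.708, -0.0]
wrist_force: [0.7, 0.4, -0.3]
finger_gap: 0.014
shift cm [-0.11 -0.16  5.05] rot deg [ 0.46 34.99 -1.47]
[-2.35380426e-01  1.38438700e-01 -1.15991479e-01  1.31623916e+00
 -1.47261536e-04 -1.80323295e+00]
```

```bash
python3 -m inch '[[0,0,0,0.1,7,-0.3,1],[0,0,0,0.1,7,-0.3,1],[0,0,0,0.1,7,-0.3,1],[0,0,0,0.1,7,-0.3,1],[0,0,0,0.1,7,-0.3,1]]'|head -2
python3 -m inch '[[0,0,0,0,0,0,1],[0,0,0,0,0,0,1],[0,0,0,0,0,0,1]]'
python3 -c "
from h import *
plan(tcp_for(.125),RT); print(get_state()['joint_pos']);rel()"
```

```text
clock: 24.7
tcp_pos: [0.4878, -0.0337, 0.2578]
clock: 25.0
tcp_pos: [0.4876, -0.0342, 0.2572]
orientation: [0.209, 0.683, -0.666, 0.216]
wrist_force: [0.1, -0.4, -0.6]
finger_gap: 0.0144
shift cm [-2.97 -0.12  4.14] rot deg [-0.21  0.08  0.1 ]
[ 0.11764776  0.19868573 -0.17534312  1.25784834 -0.60671729 -1.46042696]
collar in tube (x=out,y,z) mm [154.8   1.5 -41.5] tip [ 54.8   1.7 -41.6] F tube axes [-0.  -0.1  0.8]
```

```bash
python3 -m inch '[[0,-0.12,2.1,0,0,0,1],[0,0,2.04,0,0,0,1],[-1.5,0,0,0,0,0,1],[0,0,0,0,0,0,1],[0,0,0,0,0,0,1]]'
python3 -c "
from h import *
plan(tcp_for(.125),RT); rel()"; python3 j.py 10
```

```text
clock: 25.5
tcp_pos: [0.4892, -0.0459, 0.2151]
orientation: [0.209, 0.683, -0.665, 0.216]
wrist_force: [-0.4, -0.3, -0.6]
finger_gap: 0.0146
shift cm [-1.52 -0.01  0.01] rot deg [-0.22  0.01  0.13]
collar in tube (x=out,y,z) mm [ 1.402e+02  2.000e-01 -1.000e-01] tip [40.2  0.5 -0.1] F tube axes [-0.1  0.4  0.7]
scene grip expected px [[246.2, 139.6]] [([246.0, 138.0], 0.44)]
scene collar expected px [[254.1, 140.4]] [([256.6, 139.1], 0.68)]
scene tip expected px [[265.6, 141.5]] [([265.4, 143.2], 0.69)]
tube [([200.7, 309.0], 0.66), ([268.5, 141.1], 0.6)]
top grip expected px [[246.6, 200.9]] [([192.4, 206.1], 0.61), ([247.8, 199.9], 0.51)]
top collar expected px [[228.1, 203.1]] [([227.0, 201.4], 0.48), ([371.9, 188.9], 0.4)]
top tip expected px [[200.1, 206.5]] []
tube [([190.1, 203.2], 0.67)]
[[ 2.340e-02 -9.996e-01  1.720e-02  4.888e-01]
 [-8.188e-01 -2.900e-02 -5.734e-01 -4.500e-02]
 [ 5.737e-01 -6.000e-04 -8.191e-01  2.144e-01]
 [ 0.000e+00  0.000e+00  0.000e+00  1.000e+00]]
```

```bash
python3 - <<'E'
from h import *
for n in('scene','top'):
    p=np.load(n+'.npy',allow_pickle=True).item()
    u0,v0=project(p,MOUTH)[0].astype(int); a=45; T=toolT()
    im=np.ascontiguousarray(p['pixels'][:,:,::-1])
    c=cv2.resize(im[max(0,v0-a):v0+a,u0-a:u0+a],None,fx=6,fy=6,interpolation=cv2.INTER_CUBIC)
    g=T[:3,3]-.0187*T[:3,2]
    for X,k in ((MOUTH,(255,0,0)),(g-.06*T[:3,0],(0,255,0)),(g-.16*T[:3,0],(0,255,0))):
        q=(project(p,X)[0]-[u0-a,max(0,v0-a)]+.5)*6; cv2.circle(c,tuple(int(i) for i in q),4,k,1)
    cv2.imwrite('pics/pre_%s.png'%n,c)
E
```

```text
(no output)
```

View pics/pre_scene.png

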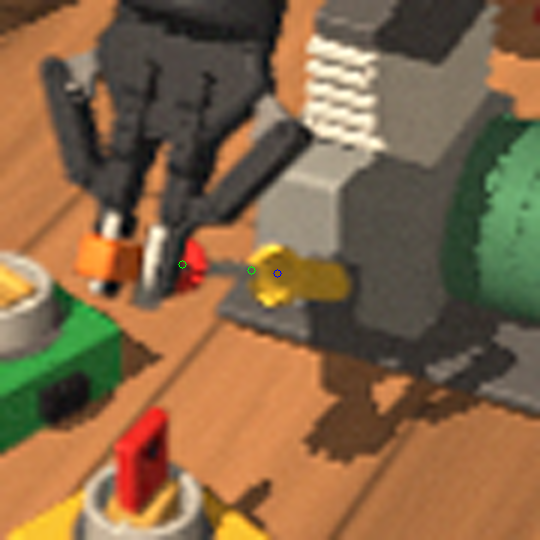

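View pics/pre_top.png

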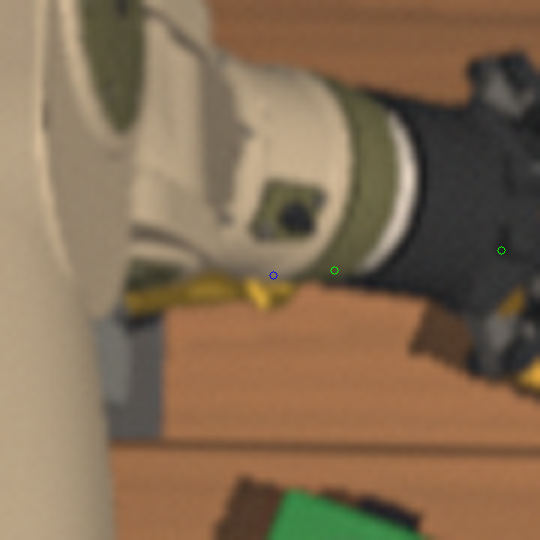

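Hand, shaft and tube line up, with the tip 40 mm out and on the axis. I'll go in gently.

```bash
python3 -m inch '[[-1.5,0,0,-0.1,0,0.1,1],[-1.5,0,0,0,0,0,1],[-1,0,0,0,0,0,1],[-0.8,0,0,0,0,0,1],[0,0,0,0,0,0,1]]'
python3 -c "
from h import *
rel()"
python3 -m inch '[[-0.8,0,0,0,0,0,1],[-0.8,0,0,0,0,0,1],[0,0,0,0,0,0,1]]'
python3 -c "
from h import *
rel()"
```

```text
clock: 26.5
tcp_pos: [0.4874, -0.0049, 0.1858]
orientation: [0.21, 0.684, -0.665, 0.215]
wrist_force: [0.6, 0.0, -0.4]
finger_gap: 0.0144
collar in tube (x=out,y,z) mm [89.8  1.1  0.4] tip [-10.2   1.6   0.4] F tube axes [-0.2 -0.6  0.3]
clock: 26.8
tcp_pos: [0.4871, 0.0079, 0.1769]
orientation: [0.21, 0.684, -0.665, 0.215]
wrist_force: [0.2, -1.2, -0.5]
finger_gap: 0.0144
collar in tube (x=out,y,z) mm [74.2  1.   0.3] tip [-25.8   1.4   0.3] F tube axes [ 0.7 -0.2  1.1]
```

```bash
python3 -m inch '[[-1,-0.06,0,0,0,0,1],[-1,0,0,0,0,0,1],[-1,0,0,0,0,0,1],[-1,0,0,0,0,0,1],[0,0,0,0,0,0,1]]'
python3 -c "
from h import *
rel()"
python3 -m inch '[[-1,0,0,0,0,0,1],[-1,0,0,0,0,0,1],[0,0,0,0,0,0,1]]'
python3 -c "
from h import *
rel()"
```

```text
clock: 27.3
tcp_pos: [0.4867, 0.0411, 0.1534]
orientation: [0.21, 0.684, -0.665, 0.215]
wrist_force: [-0.1, -0.7, -0.7]
finger_gap: 0.0145
collar in tube (x=out,y,z) mm [33.5  0.8  0.5] tip [-66.5   1.2   0.5] F tube axes [0.2 0.1 0.9]
clock: 27.6
tcp_pos: [0.4864, 0.0573, 0.1422]
orientation: [0.21, 0.684, -0.665, 0.215]
wrist_force: [-0.4, -0.5, -0.6]
finger_gap: 0.0147
collar in tube (x=out,y,z) mm [13.8  0.7  0.4] tip [-86.2   1.    0.4] F tube axes [0.  0.4 0.7]
```

```bash
python3 -m inch '[[-0.6,-0.03,0,0,0,0,1],[-0.4,0,0,0,0,0,1],[-0.2,0,0,0,0,0,1],[0,0,0,0,0,0,1]]'
python3 -c "
from h import *
rel()"
python3 -m inch '[[-0.15,0,0,0,0,0,1],[-0.15,0,0,0,0,0,1],[0,0,0,0,0,0,1]]'
python3 -c "
from h import *
rel()"
```

```text
clock: 28.0
tcp_pos: [0.4867, 0.0664, 0.1361]
orientation: [0.21, 0.683, -0.665, 0.215]
wrist_force: [0.6, 0.3, -1.6]
finger_gap: 0.0142
collar in tube (x=out,y,z) mm [2.8 0.1 0.2] tip [-97.2   0.3   0.2] F tube axes [-1.2 -0.6  1.2]
clock: 28.3
tcp_pos: [0.4867, 0.0688, 0.1345]
orientation: [0.21, 0.683, -0.665, 0.215]
wrist_force: [0.5, 0.3, -0.3]
finger_gap: 0.0142
collar in tube (x=out,y,z) mm [-0.   0.   0.1] tip [-100.     0.3    0.1] F tube axes [-0.4 -0.5  0. ]
```

```bash
python3 -m inch '[[-0.15,0,0,0,0,0,1],[-0.1,0,0,0,0,0,1],[0,0,0,0,0,0,1]]'
python3 -c "
from h import *
rel()"
```

```text
clock: 28.6
tcp_pos: [0.4867, 0.0697, 0.134]
orientation: [0.211, 0.683, -0.665, 0.217]
wrist_force: [-0.4, -5.8, 3.6]
finger_gap: 0.0143
collar in tube (x=out,y,z) mm [-1.1 -0.   0.2] tip [-101.1    0.2    0.5] F tube axes [6.8 0.5 0.4]
```

Contact: 6.8 N along the axis with the collar at about −1 mm. I'll press slightly more, hold, and check in a picture.

```bash
python3 -m inch '[[-0.1,0,0,0,0,0,1],[0,0,0,0,0,0,1],[0,0,0,0,0,0,1],[0,0,0,0,0,0,1]]'
python3 -c "
from h import *
rel()
p=shot('scene'); u0,v0=project(p,MOUTH)[0].astype(int); a=45
cv2.imwrite('pics/ins.png',cv2.resize(p['pixels'][v0-a:v0+a,u0-a:u0+a,::-1],None,fx=6,fy=6,interpolation=cv2.INTER_CUBIC))"
```

```text
clock: 29.0
tcp_pos: [0.4866, 0.0697, 0.134]
orientation: [0.211, 0.682, -0.665, 0.217]
wrist_force: [-1.4, -7.5, 6.7]
finger_gap: 0.0146
collar in tube (x=out,y,z) mm [-1.2 -0.   0.3] tip [-1.012e+02  1.000e-01  7.000e-01] F tube axes [10.   1.6 -1.2]
```

View pics/ins.png

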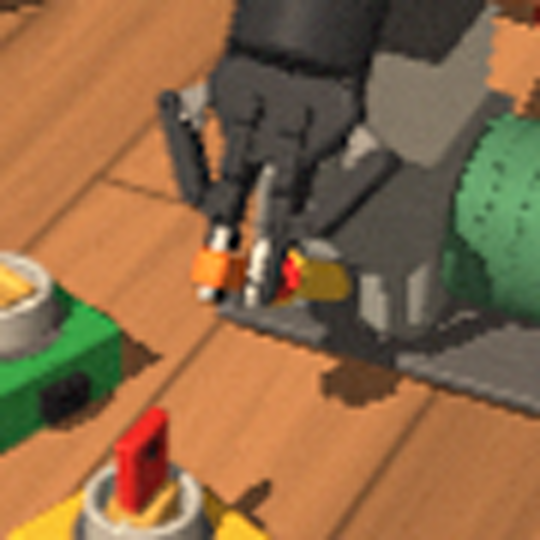

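The red collar at (290,275) sits against the yellow mouth, so I'll draw the dipstick straight out along the axis.

```bash
python3 -m inch '[[0.5,0,0,0,0,0,1],[1.5,0,0,0,0,0,1],[2,0,0,0,0,0,1],[2,0,0,0,0,0,1],[2,0,0,0,0,0,1]]'
python3 -c "
from h import *
rel()"
python3 -m inch '[[2,0,0,0,0,0,1],[2,0,0,0,0,0,1],[2,0,0,0,0,0,1],[2,0,0,0,0,0,1],[0,0,0,0,0,0,1]]'
python3 -c "
from h import *
rel()"
```

```text
clock: 29.55
tcp_pos: [0.4883, 0.0052, 0.1792]
orientation: [0.21, 0.683, -0.665, 0.215]
wrist_force: [0.9, -0.9, -1.0]
finger_gap: 0.0143
collar in tube (x=out,y,z) mm [77.7 -0.1  0. ] tip [-22.3   0.2  -0. ] F tube axes [ 0.1 -0.9  1.4]
clock: 30.05
tcp_pos: [0.4906, -0.0612, 0.2265]
orientation: [0.209, 0.682, -0.667, 0.217]
wrist_force: [-0.7, 0.7, -1.3]
finger_gap: 0.0146
collar in tube (x=out,y,z) mm [159.2  -1.1  -0.6] tip [59.2 -1.3 -0.6] F tube axes [-1.3  0.7  0.7]
```

```bash
python3 -m inch '[[3,0,0,0,0,0,1],[2,0,0,0,-7,0,1],[0,0,0,0,-7,0,1],[0,0,0,0,-7,0,1],[0,0,0,0,-7,0,1]]'|head -2
python3 -m inch '[[0,0,0,0,-7,0,1],[0,0,0,0,0,0,1],[0,0,0,0,0,0,1],[0,0,0,0,0,0,1],[0,0,0,0,0,0,1]]'
python3 -c "
from h import *
rel();print(toolT().round(4)); plan([0,0,0],down(np.radians(-88.65)))"; python3 c.py w11;  sed -i "s/^# compressor base.*/import sys; sys.exit()/" n.py; python3 n.py; python3 j.py 12
```

```text
clock: 30.55
tcp_pos: [0.4912, -0.0999, 0.2538]
clock: 31.05
tcp_pos: [0.4909, -0.0991, 0.2528]
orientation: [0.0, 0.717, -0.697, 0.0]
wrist_force: [-0.3, 0.1, -2.2]
finger_gap: 0.0145
collar in tube (x=out,y,z) mm [ 2.27e+02 -2.00e-01 -3.15e+01] tip [145.    0.3 -88.7] F tube axes [-1.3  0.3  1.7]
[[ 2.850e-02 -9.996e-01 -4.000e-04  4.909e-01]
 [-9.996e-01 -2.850e-02 -8.000e-04 -9.910e-02]
 [ 8.000e-04  4.000e-04 -1.000e+00  2.528e-01]
 [ 0.000e+00  0.000e+00  0.000e+00  1.000e+00]]
shift cm [-11.33  48.78  25.29] rot deg [ 0.02 -0.05  0.28]
[ 0.49096758 -0.09914536  0.25286265] [-3.59220933e-01  1.63530007e-01 -9.56817690e-02  1.31158483e+00
 -7.32218961e-04 -1.95856034e+00] 31.1
4695 [[-0.0442 -0.0077 -0.0292]
 [ 0.046   0.0072 -0.0179]]
handle top z vs x slope deg -0.19568691892407458 at x=0 -0.027639924258022548
-0.02 -0.0275 -0.0077 0.0072
0 -0.0277 -0.0078 0.0066
0.02 -0.0279 -0.008 0.0074
0.035 -0.0276 -0.0078 0.007
rear end [0.0399234  0.04595835 0.04644101]
scene grip expected px [[234.7, 139.8]] [([231.9, 140.2], 0.75)]
scene collar expected px [[245.4, 127.8]] [([339.2, 202.6], 0.61), ([246.7, 125.9], 0.45)]
scene tip expected px [[261.5, 109.8]] [([199.7, 307.6], 0.65), ([262.3, 111.1], 0.52)]
tube [([247.1, 188.1], 0.55), ([266.8, 141.4], 0.42)]
top grip expected px [[273.5, 197.7]] []
top collar expected px [[248.2, 198.1]] []
top tip expected px [[206.3, 198.7]] [([203.4, 195.7], 0.5)]
tube [([190.8, 208.3], 0.81)]
[[ 2.650e-02 -9.996e-01  0.000e+00  4.911e-01]
 [-9.996e-01 -2.650e-02 -2.000e-04 -1.003e-01]
 [ 2.000e-04 -0.000e+00 -1.000e+00  2.530e-01]
 [ 0.000e+00  0.000e+00  0.000e+00  1.000e+00]]
```

View pics/scene12.png

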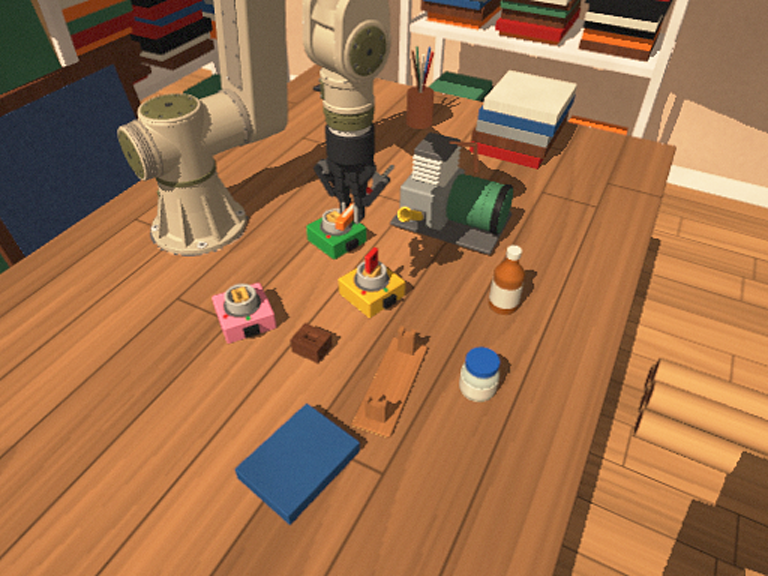

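View pics/w11.png

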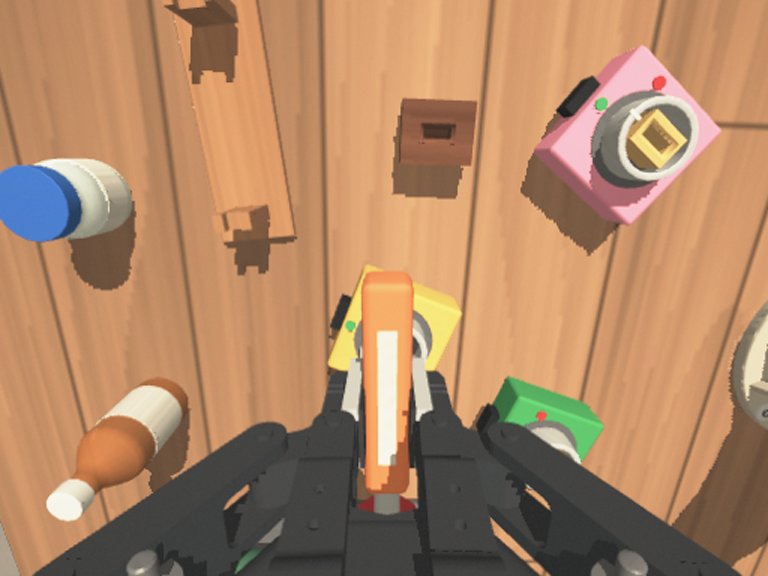

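```bash
python3 -m inch '[[0,0,0,0,0,0,1],[0,0,0,0,0,0,1],[0,0,0,0,0,0,1]]'; python3 -c "
from h import *
print(np.abs(get_state()['qvel']).max()); print(workorder.hand_in())"
```

```text
clock: 31.9
tcp_pos: [0.4911, -0.1004, 0.253]
orientation: [0.0, 0.716, -0.698, 0.0]
wrist_force: [-0.6, 0.2, -0.7]
finger_gap: 0.0143
0.001878534152772287
the job is handed in; nothing more can be done
None
```

The job is done and was handed in at about 32 s; no verdict is reported.

**Key:** I put the red key into the yellow box, not the green or pink look-alikes. I turned it clockwise until the torque climbed to 1.25 N m against the stop. A picture taken after I let go showed the cylinder turned about 62° (roughly 1.07 rad), with the grip seated on its top. The last scene picture still shows the key in the slot.

**Dipstick:** I slid it into the tube until the collar met the mouth. The push reached 10 N along the axis, with the collar within about 1 mm of the mouth I had measured. Then I drew it straight out along the axis.

**At hand-in:**
- **Hold:** the dipstick was in the fingers, level within about 0.3°, with its marked face up.
- **Position:** it was about 27 cm above the bench, with the tip some 17 cm from the tube's mouth.
- **Stillness:** the arm was at rest.
- **Bystanders:** the bottle, jar and canvas look unmoved in the last scene picture, though I did not measure them again.

No check failed. Some low-confidence network detections were wrong, so I set them aside. The network's tube-mouth position from the top camera differed from my wrist-camera fit by about 6 mm across and 16 mm in height. I used the fit, and the clean insertion bore it out.

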